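Close a headlamp's back cover and hook its spring bar

ROBOT

A 6-joint arm with a two-finger parallel gripper is mounted at the origin on the work surface. World frame = base frame: x ahead of the robot, y to its left, z up, the work surface at z = 0. Lengths are in m, angles in rad, forces in N, time in s.
With the tool pointing down it reaches from about 0.35 to 0.775 m from the base axis. Payload 5.5 kg.
Tool frame: the origin (TCP) lies at the very end of the fingers, on their centre line; the grasp point (between the pads) lies env.grasp_offset behind it (env.grasp_offset is the distance from the TCP to the grasp point, in m); x points along the fingers, y is the direction in which the jaws open and shut, and the axes are right-handed (so a half turn about x gives the same grasp; the last joint's range is limited). The gripper opens to 85 mm and grips with 20 to 120 N. Pads are 22 mm wide; open, the fingers measure 114 mm over their backs; the gripper's body (76 mm by 85 mm) begins 54 mm behind the grasp point. The pads swing forward as they close: fully open they stand 13 mm farther back than shut.
Start: joints at [-1.354, 0.313, 0.046, 1.304, 0, 1.431], TCP at [0.201, -0.539, 0.209] pointing down, gripper open.
Joint ranges: [-2.76, 2.76], [-0.86, 1.69], [-1.03, 1.26], [-2.2, 2.34], [-1.47, 1.5], [-3.14, 3.14]. Speed limits (rad/s): [2.57, 2.57, 3.14, 3.14, 3.14, 3.14].

INTERFACE

Orientations are given as a unit quaternion [w, x, y, z].
In Python, from workcell import get_state, viewer, job, env gives the robot as it stands.
- The arm moves only by the tool send_rows, never from a script. Its argument "plan" is a list of rows, each a list of 6 numbers: the shift along the tool's x, y, z in mm, then the turn, a rotation vector about the tool's x, y, z in degrees. A call has exactly 10 rows; each row is the pose to reach, as a shift and turn from the pose commanded when the call began, along the tool's axes at that moment; what a row does not reach only later rows make up. A row lasts 1/8 s, in which the tool goes at most 62.5 mm and 10.7 degrees, less where a joint would pass 70% of its speed; a pose out of reach is approached as far as the arm can. A call with a gripper value outside its range is refused whole. "claw" is the finger opening in mm, from 0 to 85.4, set as the call begins (left out, the last holds). The fingers move at their own pace and stop on an object; "newtons" is the grip in N (left out, the last holds). Time passes only in rows, so rows that repeat a pose let the fingers close, or fill a call up. It gives the time, the measured TCP pose, the force and the opening at its end, in the units of the state.
- get_state(): the state, without advancing time (a new reading comes with each control period).
- viewer.read_camera(name): name is "scene" or "top" or "wrist"; returns a dict with "frame" (384x512x3 uint8, blue, green, red), "mtx" (3x3 intrinsics, pixels), "rvec" (rotation vector, rad) and "tvec" (3), from world to camera coordinates, as OpenCV has them. Camera axes: x right, y down, z forward; pixel columns grow to the right and rows downward; lengths in m; the calibration is good to about 2 mm. The wrist camera is an equidistant fisheye: a pixel r from the principal point sees the ray r / f radians off the axis. A picture is of the moment at which its call begins. There is no depth.
- job.hand_in(): hands the job in, once; it reports no verdict.
The state is a dict: "clock": time; "joint_pos": joint angles; "qvel": joint speeds; "tau": joint torques, N m; "tcp_pos": TCP position; "orientation": TCP orientation; "wrist_force": force on the tool from outside, world axes, zero at the start; "ft_torque": the same for the moment, N m; "finger_gap": finger opening in m.
Only numpy, scipy, OpenCV 4.12 (cv2) and the standard library are available. Lean on these libraries where they do the work, as an engineer would, in place of code of your own. Each camera call takes 0.05 s, during which the arm holds its last target.

TASK

Close up the back of the headlamp on the bench: pick up the loose oblong cap with the key tab and lay it in the pocket, tab in the notch, working it about until it drops fully home. Then swing the sprung bar down over it against its spring, on the open side of the hook and below the hook's lip, hold it down while you slide it sideways under the hook, let it rise into the hook and leave it caught there. Leave the round cap, the screwdriver and the spray can where they are.

Things in the scene. Friction and masses are not known exactly. Their poses are not given: they have to be found in the camera images.
- cap: Loose black oblong cap to fit, 40 to 85 g, flat on the bench: flange 44 (x) by 60 (y) by 8 mm; key tab 14 mm wide, sticking out 7 mm, same thickness, mid -x long side. Grip block 18 (x) by 32 (y) mm on its middle, 8 to 38 mm above the underside. Origin: centre of the flange's underside, tab not counted; z up.
- lamp: Headlamp, fixed, lying lens-down, its flat back 70 mm above the bench: 380 mm long (y), ends slanted, 150 mm wide (x); battens under it 190 mm long in x. Origin at bench height under the pocket's centre, z up, axes as seat's. On the back, two round bosses of diameter 22 mm with white plugs, up to 18 mm high, at x 22, y -145 and 125 mm.
- seat (a point): Centre of the pocket's floor, on the lamp's back; axes as the lamp's, z up. The pocket is a dark oblong in a grey collar 9 mm high: 47.4 (x) by 63.4 (y) mm inside, with a notch 17.4 mm wide for the tab mid -x side, so the cap is 1.7 mm loose all round. The cap goes in only with its tab to the seat's -x, its axes along the seat's.
- pin (a point): Middle of the bar's hinge pin when the bar's shift is 0: in the seat's frame x -24, y 60, z 50 mm. The pin runs along the seat's x, between two steel cheeks 56 mm high and 18 mm wide (y) at x -46 and 30 mm. Axes as the lamp's.
- bar_grip (a point): Centre of the handle: dark steel cylinder, diameter 16, length 40 mm, lying along the seat's x across the bar's free end, 140 mm from the pin. The bar is flat steel 8 mm wide (x), 6 mm thick, on the line from pin to handle centre. Pinched on its two end faces from above, the handle turns between the fingers as the bar swings, and can creep up to 14 mm up them.
- bar (a joint): Bar's angle, rad: 0 level, pointing to the seat's -y; grows as it rises; stops -0.09 (pushed right down) and 1.85 (open, leaning back). Handle centre in the seat's frame: y = 60 - 140 cos(angle), z = 50 + 140 sin(angle) mm. A torsion spring of 0.3 N m/rad drives it open: under 1 N at the handle when open, 5 N when level. Let go, it flies open unless hooked.
- shift (a joint): Sideways place of the whole bar along its pin, m: 0 = stop on the seat's -x side (the hook's open side), 0.028 = other stop. The bar's and handle's middle is at x = shift - 24 mm in the seat's frame. Slides with about 1.5 N of rubbing and stays where left; starts anywhere from 0 to 0.02.
- catch (a point): Point on the underside of the steel hook's arm where the bar rests: seat frame x 0, y -45, z 53.5 mm. Post at x 10 to 17, arm (10 mm wide in y, top z 59) reaching to x -11, lip at x -11 to -7 hanging to z 50.5; open to -x. The bar clears the tip with shift under 0.009, passes the lip with angle under -0.03; hooked: shift 0.021 to 0.028, pressed up against the arm, angle about 0.02.
- round_cap: Bystander: black round cap of another lamp, flange diameter 62 mm, 9 mm thick, round knob of diameter 26 mm up to 34 mm high. Does not fit; leave alone. Origin: centre of its underside.
- driver: Bystander: screwdriver, about 190 mm long, lying on the bench beyond the lamp; origin at its middle, on the bench.
- spray: Bystander: standing grey can, diameter 54 mm, 150 mm high, origin under its base.
Things that resemble listed ones, but are neither listed nor needed, are in the scene too. What is shaped like the cap but turquoise or white is not meant.

How it is judged:
On the way, in this order (a step that is already met when the one before it is completed fails the run):
1. the cap lies fully home in the pocket, the bar still open (z of cap in the frame of seat between -0.003 and 0.003 m and horizontal distance between cap and seat below 0.005 m and angle between the x axis of cap and the x axis of seat, either way round below 0.12 rad and angle between cap's own z axis and vertical below 0.06 rad and value of joint bar above 0.8 rad), for 0.2 s.
2. the bar is wound down level beside the hook (value of joint bar below 0.03 rad and value of joint shift below 0.014 m), for 0.05 s.
3. the bar is slid in under the hook while held down (value of joint bar below 0.06 rad and value of joint shift above 0.018 m), for 0.2 s.
At the end, for the whole second after the job is handed in: The cap lies fully home in the pocket (underside within 3 mm of the pocket floor, within 5 mm of its centre, turned less than 0.12 rad, level within 0.06 rad); the bar is caught by the hook (angle -0.045 to 0.06 rad, shift above 18 mm) and at rest; nothing is held (all of step 3 and z of cap in the frame of seat between -0.003 and 0.003 m and horizontal distance between cap and seat below 0.005 m and angle between the x axis of cap and the x axis of seat, either way round below 0.12 rad and angle between cap's own z axis and vertical below 0.06 rad and value of joint bar above -0.045 rad and velocity of joint bar between -0.05 and 0.05 rad/s and linear speed of cap below 0.02 m/s); the robot touches nothing.
It fails at once if the round cap is pushed more than 3 cm from its place (distance of round_cap from where it was at the start of the episode above 0.03 m).
It fails at once if the screwdriver is pushed more than 3 cm from its place (distance of driver from where it was at the start of the episode above 0.03 m).
It fails at once if the spray can is pushed more than 3 cm from its place (distance of spray from where it was at the start of the episode above 0.03 m).
It also fails if it takes over 56 s, if anything falls off the work surface, if the arm or the gripper's body presses on something with over 40 N, if the wrist force passes 120 N, or if a joint passes its speed limit or range.

## Working session

There is one attempt and no reset: what is moved stays moved. The work goes in short steps, Python scripts to look and compute and a tool call to move; the robot and the scene stay as the last step left them, time stands still between calls to the robot, and variables do not carry over. Pictures are saved under pics/ and viewed, and the job is handed in when it is done.

Besides the shell and the picture viewer there is one more tool, called after "Emit:" as a command line: name --pt "numbers of a row" for each row, then --argument value for the rest. send_rows: Moves the arm, as the interface text tells. Its arguments: {"type":"object","properties":{"plan":{"type":"array"},"claw":{"type":"number"},"newtons":{"type":"number"}},"required":["plan"]}

```bash
ls; mkdir -p pics; python3 - <<'E'
from workcell import get_state, viewer, job, env
import cv2
print(get_state()); print(env.grasp_offset)
for n in ("scene","top","wrist"):
    d=viewer.read_camera(n); cv2.imwrite(f"pics/{n}0.png",d["frame"]); print(n,d["mtx"],d["rvec"],d["tvec"])
E
```

```text
pics
{'clock': 0.0, 'joint_pos': array([-1.35361782e+00,  3.14001168e-01,  4.49819142e-02,  1.30361162e+00,
        1.77954465e-05,  1.43118481e+00]), 'qvel': array([-0.00107768, -0.00098527, -0.00044696, -0.00035485,  0.00068911,
       -0.00073443]), 'tau': array([ 1.45414247e-04, -4.80626643e+01,  2.98533440e+01,  1.95015944e-02,
       -4.05366825e-05, -1.57011321e-06]), 'tcp_pos': array([ 0.20069861, -0.53824419,  0.20760968]), 'orientation': array([-0.12482788, -0.69586568, -0.12612461,  0.6959034 ]), 'wrist_force': array([-0.16383367, -0.96796366, -0.55037264]), 'ft_torque': array([ 0.01950345, -0.04175635,  0.01109546]), 'finger_gap': 0.08581257646755311}
0.0187
scene [[378.64881673   0.         256.85975522]
 [  0.         378.64881673 188.01502307]
 [  0.           0.           1.        ]] [ 2.19938297  0.61821895 -0.31509857] [-0.50525707 -0.09566164  1.44639668]
top [[349.45547694   0.         252.8783018 ]
 [  0.         349.45547694 193.76288167]
 [  0.           0.           1.        ]] [ 2.13398162 -2.1145862   0.17830213] [0.03238283 0.60358605 1.16878295]
wrist [[297.31863964   0.         253.51879309]
 [  0.         297.31863964 191.87878439]
 [  0.           0.           1.        ]] [-2.35802593  1.63607866  0.26408533] [-0.57398017 -0.04105225  0.37942734]
```

View pics/scene0.png

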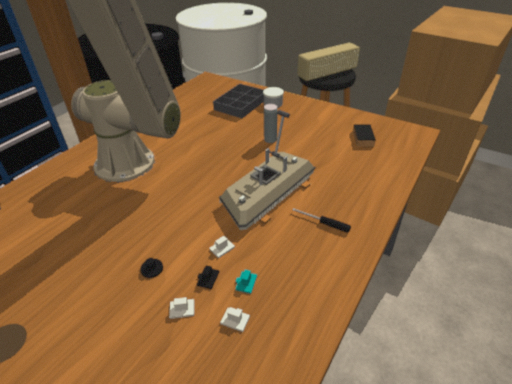

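View pics/top0.png

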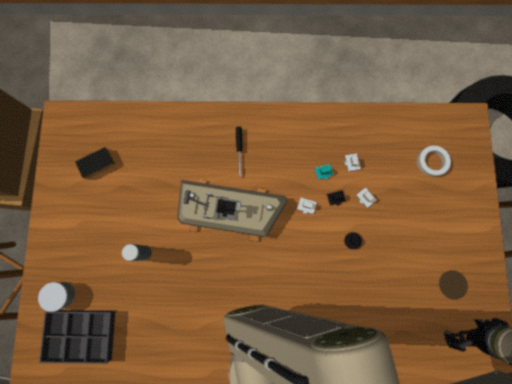

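View pics/wrist0.png

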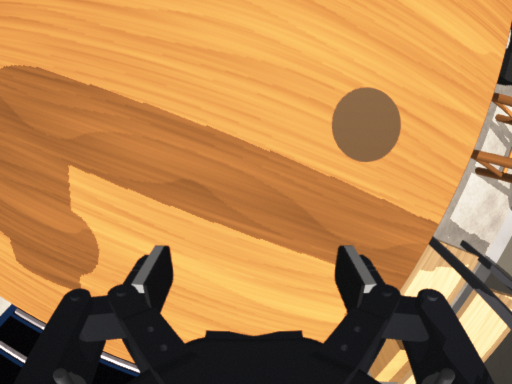

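The scene view shows the lamp near (268,185), the black cap at (207,278) and the round cap at (151,268). In the top view the lamp is at (230,208) and the black cap at (336,198), with white and turquoise lookalikes around it. Next I'll zoom in.

```bash
cat > h.py <<'E'
import numpy as np, cv2
from scipy.spatial.transform import Rotation as R
def cam(d):
    return d["mtx"],R.from_rotvec(np.ravel(d["rvec"])).as_matrix(),np.ravel(d["tvec"])
def ray(d,uv,fish=False):
    K,Rm,t=cam(d); x=np.array([(uv[0]-K[0,2])/K[0,0],(uv[1]-K[1,2])/K[1,1]])
    if fish:
        r=np.linalg.norm(x); v=np.array([*(x/max(r,1e-9)*np.sin(r)),np.cos(r)])
    else: v=np.array([*x,1.])
    return -Rm.T@t, Rm.T@(v/np.linalg.norm(v))
def plane(d,uv,z,fish=False):
    o,v=ray(d,uv,fish); return o+v*(z-o[2])/v[2]
def proj(d,P,fish=False):
    K,Rm,t=cam(d); p=Rm@np.asarray(P,float)+t
    if fish:
        s=np.hypot(p[0],p[1]); th=np.arctan2(s,p[2]); x=p[:2]/max(s,1e-9)*th
    else: x=p[:2]/p[2]
    return x*K[0,0]+K[:2,2]
def tri(ds):
    A=np.zeros((3,3));b=np.zeros(3)
    for d,uv,f in ds:
        o,v=ray(d,uv,f); M=np.eye(3)-np.outer(v,v); A+=M;b+=M@o
    return np.linalg.solve(A,b)
def q2R(q): return R.from_quat([q[1],q[2],q[3],q[0]])
def crop(img,x0,y0,x1,y1,s,name):
    cv2.imwrite(name,cv2.resize(img[y0:y1,x0:x1],None,fx=s,fy=s,interpolation=cv2.INTER_CUBIC))
E
python3 - <<'E'
from h import *
import pickle
from workcell import viewer
ds={n:viewer.read_camera(n) for n in("scene","top")}
pickle.dump(ds,open("v0.pkl","wb"))
t=ds["top"]["frame"];s=ds["scene"]["frame"]
crop(t,170,170,300,250,6,"pics/t_lamp.png")
crop(t,290,140,390,220,8,"pics/t_caps.png")
crop(s,210,80,340,230,4,"pics/s_lamp.png")
for p in [(336,198),(230,208),(353,241),(230,235)]: print(p,plane(ds["top"],p,0.0))
E
```

```text
(336, 198) [ 0.59974522 -0.26417478  0.        ]
(230, 208) [0.55969139 0.12100257 0.        ]
(353, 241) [ 0.44505606 -0.3196023   0.        ]
(230, 235) [0.46218716 0.11890911 0.        ]
```

View pics/t_lamp.png

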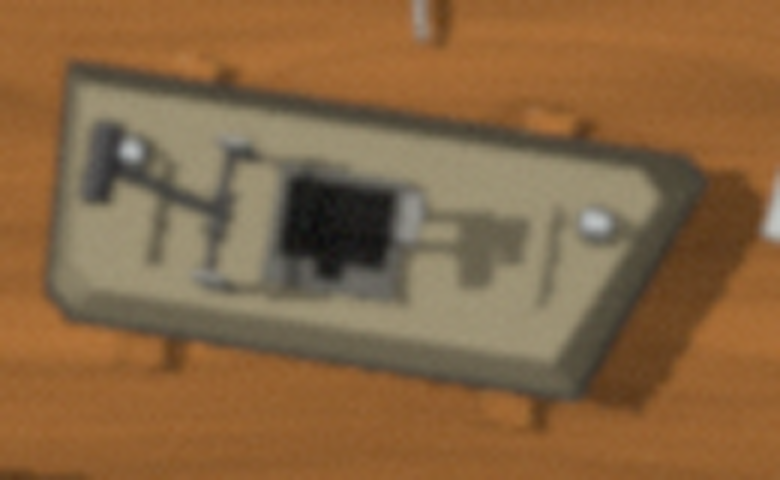

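View pics/t_caps.png

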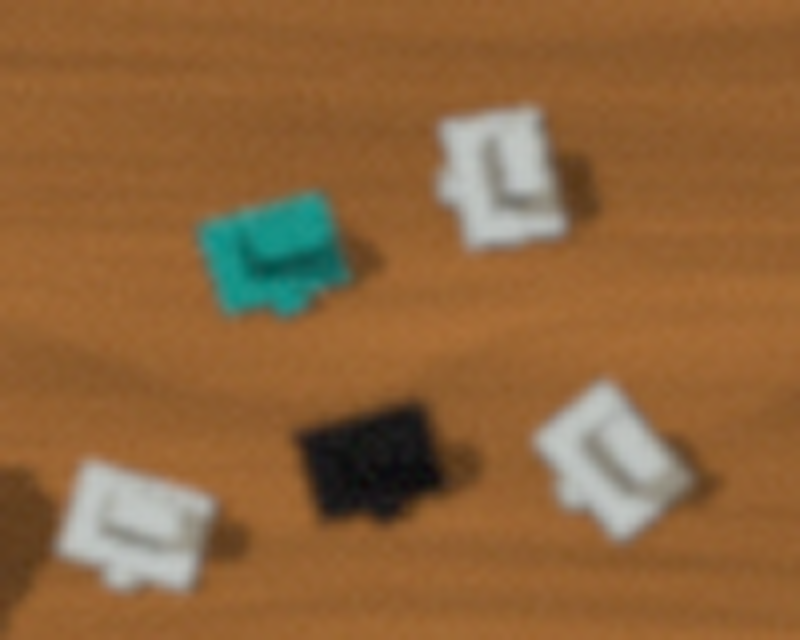

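View pics/s_lamp.png

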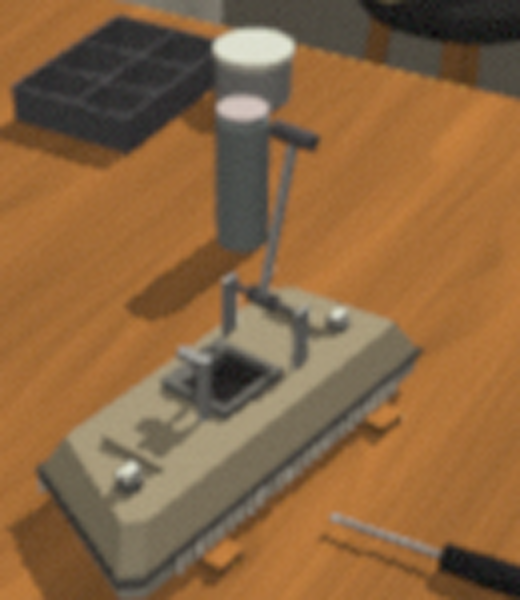

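```bash
python3 - <<'E'
from h import *
import pickle
ds=pickle.load(open("v0.pkl","rb")); T=ds["top"];S=ds["scene"]
print("cams",-cam(T)[1].T@cam(T)[2],-cam(S)[1].T@cam(S)[2])
# plugs white
f=T["frame"].astype(int); m=((f.min(2)>170)).astype(np.uint8)
m[:, :170]=0; m[:,300:]=0; m[:170]=0; m[250:]=0
n,l,st,c=cv2.connectedComponentsWithStats(m)
for i in range(1,n): print(st[i],c[i])
a=plane(T,(191.8,195),.086); b=plane(T,(269.5,207),.086)
print(a,b,np.linalg.norm(a-b))
def pose(a,b):
    u=(a-b)[:2]; u/=np.linalg.norm(u); yaw=np.arctan2(-u[0],u[1]); 
    Rz=np.array([[np.cos(yaw),-np.sin(yaw)],[np.sin(yaw),np.cos(yaw)]])
    mid=(a+b)[:2]/2; o=mid-Rz@np.array([.022,-.010]); return o,yaw
print(pose(a,b))
# scene plugs
s1=(210+338/4,80+318/4); s2=(210+128/4,80+474/4)
a2=plane(S,s1,.086);b2=plane(S,s2,.086); print(a2,b2,np.linalg.norm(a2-b2),pose(a2,b2))
# pocket in top
pk=(170+335/6,170+220/6); print("pocket",plane(T,pk,.074))
# caps black mask
m=((f.max(2)<60)).astype(np.uint8); m[:,:315]=0;m[:,355:]=0;m[:185]=0;m[212:]=0
cs,_=cv2.findContours(m,0,1); k=max(cs,key=cv2.contourArea); r=cv2.minAreaRect(k); print(r)
print(plane(T,r[0],.01)); bx=cv2.boxPoints(r); W=np.array([plane(T,p,.008)[:2] for p in bx]); print(W, np.linalg.norm(W-np.roll(W,1,0),axis=1))
E
```

```text
cams [0.38786222 0.02506604 1.25712089] [ 1.06241727 -0.72001412  0.84222825]
[191 195   2   1   2] [191.5 195. ]
[298 204   2   5   6] [298.83333333 206.16666667]
[268 206   3   2   5] [268.8 206.6]
[0.59147872 0.24565883 0.086     ] [ 0.55250754 -0.01908959  0.086     ] 0.2676013481181354
(array([0.55168399, 0.1263819 ]), np.float64(-0.1461512341301641))
[0.60037271 0.23862083 0.086     ] [ 0.55757297 -0.02137603  0.086     ] 0.26349607957448823 (array([0.5588893 , 0.12206306]), np.float64(-0.16315310273599962))
pocket [0.55405019 0.12970986 0.074     ]
((336.3018798828125, 198.05657958984375), (12.362448692321777, 15.384381294250488), 74.05460357666016)
[ 0.59786182 -0.2629548   0.01      ]
[[ 0.61199452 -0.23098347]
 [ 0.62802852 -0.28500831]
 [ 0.58446291 -0.2957083 ]
 [ 0.56860425 -0.24199562]] [0.04476586 0.05635399 0.04486036 0.0560049 ]
```

```bash
cat >> h.py <<'E'
def tooldown(yaw_y):
    """tool x = -z; tool y at world heading yaw_y"""
    y=np.array([np.cos(yaw_y),np.sin(yaw_y),0]); x=np.array([0,0,-1.]); z=np.cross(x,y)
    return R.from_matrix(np.c_[x,y,z])
def go(st,P,Rt):
    R0=q2R(st["orientation"]); d=R0.inv().apply(np.asarray(P)-st["tcp_pos"])*1000
    w=(R0.inv()*Rt).as_rotvec(degrees=True)
    print("shift",np.round(d,1),"turn",np.round(w,2),"n",np.linalg.norm(d)/62.5,np.linalg.norm(w)/10.7)
def show(st):
    print("t",round(st["clock"],2),"tcp",np.round(st["tcp_pos"],4),"F",np.round(st["wrist_force"],1),"gap",round(st["finger_gap"],4),"q",np.round(st["joint_pos"],2)); print(np.round(q2R(st["orientation"]).as_matrix(),3).tolist())
E
python3 - <<'E'
from h import *
from workcell import *
st=get_state(); show(st)
d=viewer.read_camera("wrist"); K,Rm,t=cam(d); R0=q2R(st["orientation"])
print("cam in tool",R0.inv().apply(-Rm.T@t-st["tcp_pos"]), "axis",R0.inv().apply(Rm.T[:,2]))
for a in (0.288,0.288+np.pi):
    go(st,[.595,-.263,.17],tooldown(a))
E
```

```text
t 0.25 tcp [ 0.2008 -0.5386  0.2081] F [ 0.3  0.1 -0.3] gap 0.0852 q [-1.35  0.31  0.05  1.3  -0.    1.43]
[[-0.0, 0.349, -0.937], [0.001, -0.937, -0.349], [-1.0, -0.001, -0.0]]
cam in tool [-0.16453163 -0.00017495 -0.07974779] axis [9.49961046e-01 3.05891285e-06 3.12368389e-01]
shift [  38.2 -120.5 -465.6] turn [-8.606e+01 -4.000e-02  3.000e-02] n 7.719959757482568 8.042834903281392
shift [  38.2 -120.5 -465.6] turn [9.394e+01 3.000e-02 4.000e-02] n 7.719959757482568 8.779596777681242
```

Emit:
send_rows --pt "0 -6 -23 -10.6 0 0" --pt "0 -12 -46 -21.2 0 0" --pt "0 -20 -80 -31.8 0 0" --pt "0 -30 -115 -42.4 0 0" --pt "0 -40 -150 -53 0 0" --pt "0 -50 -190 -63.6 0 0" --pt "0 -60 -230 -74.2 0 0" --pt "0 -70 -270 -84.8 0 0" --pt "0 -80 -310 -95.4 0 0" --pt "0 -90 -350 -106 0 0" --claw 50

```text
clock: 1.55
tcp_pos: [0.4984, -0.3314, 0.2085]
orientation: [0.632, 0.317, 0.632, -0.317]
wrist_force: [0.3, -1.3, 0.8]
finger_gap: 0.0501
```

```bash
python3 - <<'E'
from h import *
from workcell import *
st=get_state(); show(st)
go(st,[.595,-.263,.15],tooldown(0.288+np.pi))
E
```

```text
t 1.55 tcp [ 0.4984 -0.3314  0.2085] F [ 0.3 -1.3  0.8] gap 0.0501 q [-0.72  0.36  0.11  1.32 -0.    0.21]
[[0.0, 0.801, 0.599], [-0.0, 0.599, -0.801], [-1.0, -0.0, 0.0]]
shift [ 58.5 118.4   3.1] turn [-1.5971e+02 -0.0000e+00  2.0000e-02] n 2.1127268088033557 14.926265215714482
```

Emit:
send_rows --pt "5 14 0 -10.6 0 0" --pt "10 28 0 -21.2 0 0" --pt "15 42 0 -31.8 0 0" --pt "20 56 1 -42.4 0 0" --pt "25 70 2 -53 0 0" --pt "30 84 2 -63.6 0 0" --pt "35 98 3 -74.2 0 0" --pt "40 110 3 -84.8 0 0" --pt "50 118 3 -95.4 0 0" --pt "58 118 3 -106 0 0"

```text
clock: 2.8
tcp_pos: [0.5944, -0.264, 0.1499]
orientation: [0.633, -0.315, 0.633, 0.315]
wrist_force: [-0.1, -0.2, -0.0]
finger_gap: 0.0501
```

```bash
python3 - <<'E'
from h import *
from workcell import *
st=get_state(); show(st)
go(st,[.595,-.263,.15],tooldown(0.288+np.pi))
E
```

```text
t 2.8 tcp [ 0.5944 -0.264   0.1499] F [-0.1 -0.2 -0. ] gap 0.0501 q [-0.54  0.48  0.15  1.24  0.   -1.46]
[[-0.0, -0.797, 0.604], [0.0, 0.604, 0.797], [-1.0, 0.0, -0.0]]
shift [-0.1  0.2  1.2] turn [-5.366e+01  1.000e-02 -2.000e-02] n 0.018860498436024165 5.014823728089065
```

Emit:
send_rows --pt "0 0 0 -10.6 0 0" --pt "0 0 0 -21.2 0 0" --pt "0 0 0 -31.8 0 0" --pt "0 0 0 -42.4 0 0" --pt "0 0 1 -53.6 0 0" --pt "0 0 1 -53.6 0 0" --pt "0 0 1 -53.6 0 0" --pt "0 0 1 -53.6 0 0" --pt "0 0 1 -53.6 0 0" --pt "0 0 1 -53.6 0 0"

```text
clock: 4.05
tcp_pos: [0.5946, -0.2638, 0.1505]
orientation: [-0.425, 0.565, -0.426, -0.565]
wrist_force: [-0.2, -0.8, -0.5]
finger_gap: 0.0504
```

```bash
python3 - <<'E'
from h import *
from workcell import *
import pickle
st=get_state(); show(st)
d=viewer.read_camera("wrist"); pickle.dump((st,d),open("w1.pkl","wb"))
cv2.imwrite("pics/w1.png",d["frame"])
for P in ([.595,-.263,.008],[.595,-.263,.038],[.595,-.263,.0]): print(proj(d,P,True))
E
```

```text
t 4.05 tcp [ 0.5946 -0.2638  0.1505] F [-0.2 -0.8 -0.5] gap 0.0504 q [-0.54  0.48  0.15  1.24 -0.   -2.39]
[[-0.0, -0.961, -0.276], [-0.0, -0.276, 0.961], [-1.0, 0.0, -0.0]]
[252.4872067  173.90098421]
[252.41868859 181.73408186]
[252.50349655 172.04790705]
```

View pics/w1.png

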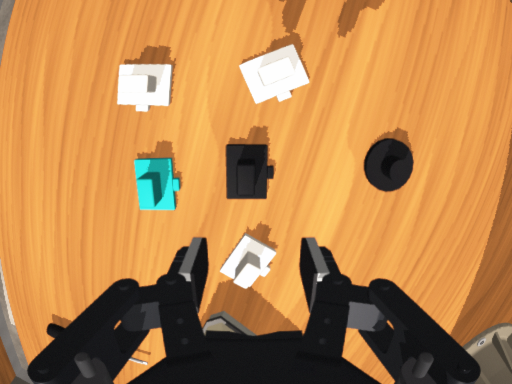

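The wrist view shows the black cap centred at about (247,171), with its tab on the right at (270,172). The white lookalike is at (248,262), clear of it. Next I'll measure the flange.

```bash
python3 - <<'E'
from h import *
import pickle
st,d=pickle.load(open("w1.pkl","rb")); f=d["frame"]
crop(f,215,130,285,210,8,"pics/w1c.png")
m=(f.max(2)<75).astype(np.uint8); m[:130]=0;m[210:]=0;m[:,:215]=0;m[:,285:]=0
cs,_=cv2.findContours(m,0,cv2.CHAIN_APPROX_NONE); k=max(cs,key=cv2.contourArea)
W=np.array([plane(d,p,.008,True)[:2] for p in k[:,0]])
r=cv2.minAreaRect((W*1000).astype(np.float32)); print(r)
# opened to remove tab
mo=cv2.morphologyEx(m,cv2.MORPH_OPEN,np.ones((17,17),np.uint8)); cs,_=cv2.findContours(mo,0,1); k=max(cs,key=cv2.contourArea)
W=np.array([plane(d,p,.008,True)[:2] for p in k[:,0]]); r=cv2.minAreaRect((W*1000).astype(np.float32)); print(r)
cv2.imwrite("pics/w1m.png",np.hstack([cv2.resize(x[130:210,215:285]*255,None,fx=5,fy=5) for x in(m,mo)]))
E
```

```text
((598.7478637695312, -264.781982421875), (48.306461334228516, 58.76760482788086), 14.686298370361328)
((601.956787109375, -263.6766662597656), (42.19123077392578, 57.41435241699219), 15.893664360046387)
```

View pics/w1c.png

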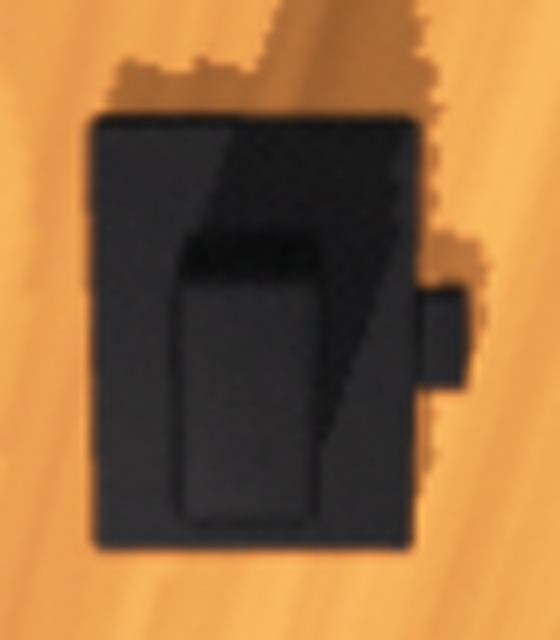

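View pics/w1m.png

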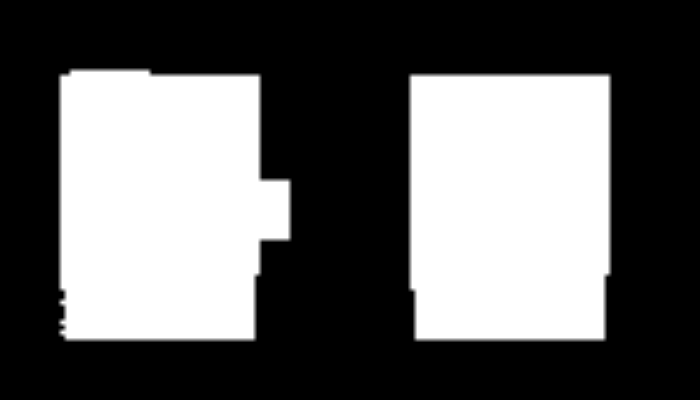

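```bash
python3 - <<'E'
from h import *
import pickle
st,d=pickle.load(open("w1.pkl","rb"))
def q(c,z):
    P=np.array([plane(d,(215+x/8-.44,130+y/8-.44),z,True)[:2]*1000 for x,y in c]); s=np.roll(P,-1,0)-P
    yaw=np.degrees(np.arctan2(*( -(P[0]+P[1]-P[2]-P[3])[::-1]*-1)))
    v=(P[3]+P[2]-P[0]-P[1]); print("c",P.mean(0),"sides",np.linalg.norm(s,axis=1),"yaw(y)",np.arctan2(-v[0],v[1]), "yaw(x)",np.arctan2(*((P[0]+P[3]-P[1]-P[2])[::-1])))
q([(92,125),(420,125),(412,548),(96,548)],.008)
q([(182,283),(320,281),(315,520),(180,520)],.038)
go(st,[.599,-.264,.15],tooldown(0.27+np.pi))
E
```

```text
c [ 601.77135698 -263.01839309] sides [42.79773714 58.34799363 43.31563831 58.46623066] yaw(y) 0.26909962123043824 yaw(x) 0.2787501861601911
c [ 601.76671456 -262.99093481] sides [16.48658439 30.09886469 16.61258827 29.88332433] yaw(y) 0.25847126818124394 yaw(x) 0.28648263651042016
shift [ 0.5 -4.1 -1.4] turn [ 0.54 -0.   -0.  ] n 0.07027198554932318 0.05091561649643494
```

```bash
python3 - <<'E'
from h import *
from workcell import *
go(get_state(),[.6018,-.263,.012],tooldown(0.274+np.pi))
E
```

```text
shift [138.5  -7.1  -1.2] turn [ 0.32 -0.01 -0.  ] n 2.219090003870544 0.03000838403582239
```

Emit:
send_rows --pt "20 -7 -1 0.3 0 0" --pt "45 -7 -1 0.3 0 0" --pt "70 -7 -1 0.3 0 0" --pt "95 -7 -1 0.3 0 0" --pt "115 -7 -1 0.3 0 0" --pt "128 -7 -1 0.3 0 0" --pt "135 -7 -1 0.3 0 0" --pt "138 -7 -1 0.3 0 0" --pt "138 -7 -1 0.3 0 0" --pt "138 -7 -1 0.3 0 0"

```text
clock: 5.35
tcp_pos: [0.6022, -0.2631, 0.0133]
orientation: [-0.427, 0.564, -0.427, -0.563]
wrist_force: [0.1, -1.1, 0.5]
finger_gap: 0.0501
```

Emit:
send_rows --pt "0 0 0 0 0 0" --pt "0 0 0 0 0 0" --pt "0 0 0 0 0 0" --pt "0 0 0 0 0 0" --pt "0 0 0 0 0 0" --pt "-2 0 0 0 0 0" --pt "-10 0 0 0 0 0" --pt "-30 0 0 0 0 0" --pt "-60 0 0 0 0 0" --pt "-100 0 0 0 0 0" --claw 0 --newtons 50

```text
clock: 6.6
tcp_pos: [0.6007, -0.2623, 0.1124]
orientation: [0.427, -0.563, 0.427, 0.565]
wrist_force: [0.7, -0.0, 0.1]
finger_gap: 0.0149
```

```bash
python3 - <<'E'
from h import *
from workcell import *
import pickle
st=get_state(); show(st)
d=viewer.read_camera("wrist"); pickle.dump((st,d),open("w2.pkl","wb"))
cv2.imwrite("pics/w2.png",d["frame"])
go(st,[.553,.127,.21],tooldown(-.15+np.pi))
E
```

```text
t 6.6 tcp [ 0.6007 -0.2623  0.1124] F [ 0.7 -0.   0.1] gap 0.0149 q [-0.53  0.51  0.11  1.17 -0.   -2.38]
[[-0.002, -0.963, -0.271], [0.001, -0.271, 0.963], [-1.0, 0.002, 0.002]]
shift [-97.  -59.5 387.9] turn [24.33  0.08 -0.13] n 6.4671103468944615 2.2739385479807352
```

View pics/w2.png

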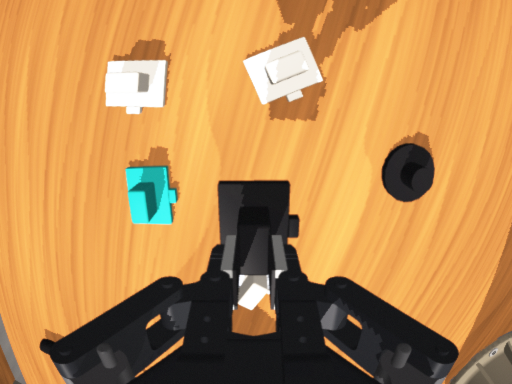

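The wrist view shows the cap held between the fingers, with its flange at about (255,215) and the tab on the right at (294,226). Next I'll carry it beside the pocket and look there.

```bash
python3 - <<'E'
from h import *
from workcell import *
go(get_state(),[.469,.109,.22],tooldown(-.15+np.pi))
E
```

```text
shift [-102.7   28.   395. ] turn [24.34 -0.23  0.33] n 6.5457962413320665 2.275354978014023
```

Emit:
send_rows --pt "-30 2 20 0 0 0" --pt "-55 5 60 3 0 0" --pt "-80 8 105 6 0 0" --pt "-100 12 155 9 0 0" --pt "-103 15 205 12 0 0" --pt "-103 18 255 15 0 0" --pt "-103 21 305 18 0 0" --pt "-103 24 345 21 0 0" --pt "-103 27 380 24 0 0" --pt "-103 28 395 24 0 0"

```text
clock: 7.9
tcp_pos: [0.4667, 0.1112, 0.2158]
orientation: [0.534, -0.463, 0.534, 0.463]
wrist_force: [-0.4, -0.1, -0.8]
finger_gap: 0.0152
```

```bash
python3 - <<'E'
from h import *
from workcell import *
import pickle
for i in range(3): d=viewer.read_camera("wrist")
st=get_state(); show(st)
ds={n:viewer.read_camera(n) for n in("scene","top")}
d=viewer.read_camera("wrist"); pickle.dump((st,d,ds),open("w3.pkl","wb"))
cv2.imwrite("pics/w3.png",d["frame"])
E
```

```text
t 8.05 tcp [0.4677 0.1098 0.2156] F [-0.3 -1.4  0.5] gap 0.0152 q [ 0.06  0.13 -0.17  1.27 -0.   -1.36]
[[0.001, -0.99, 0.142], [-0.001, 0.142, 0.99], [-1.0, -0.001, -0.0]]
```

View pics/w3.png

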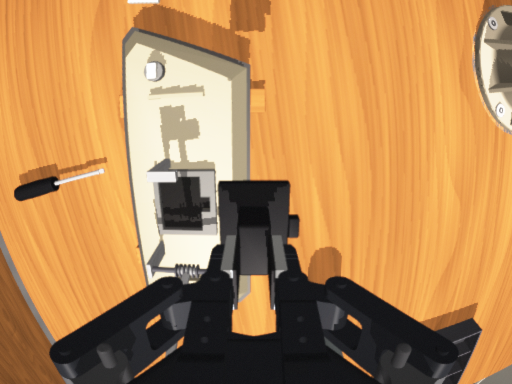

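The pocket shows at about (186,205) with its collar, the hook arm at (162,175) and the plug at (153,71). The held cap is on the right.

```bash
python3 - <<'E'
from h import *
import pickle
st,d,ds=pickle.load(open("w3.pkl","rb")); f=d["frame"]
crop(f,140,155,240,245,8,"pics/w3c.png")
crop(f,205,170,310,280,7,"pics/w3h.png")
crop(f,130,50,180,90,12,"pics/w3p.png")
E
```

```text
(no output)
```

View pics/w3c.png

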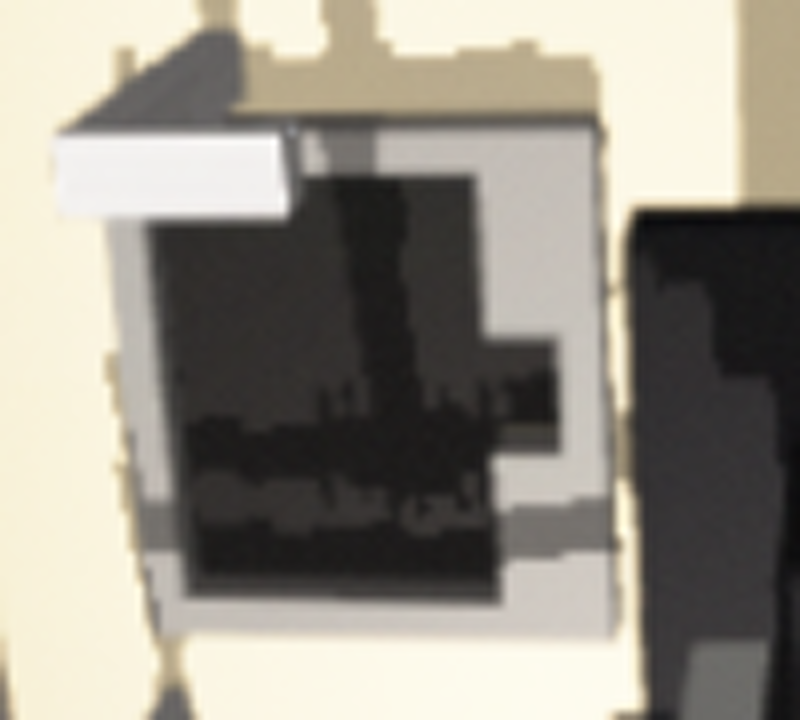

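View pics/w3h.png

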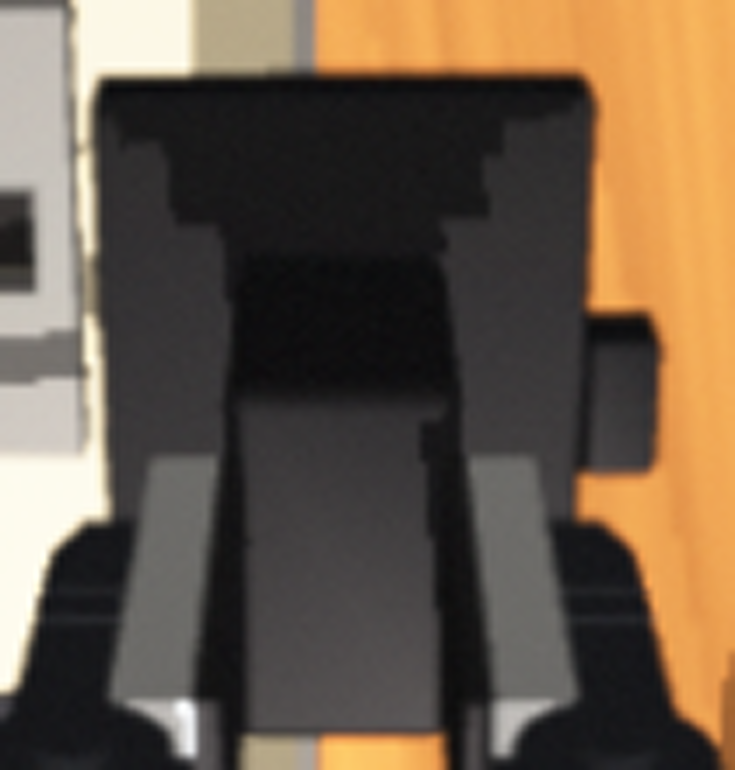

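View pics/w3p.png

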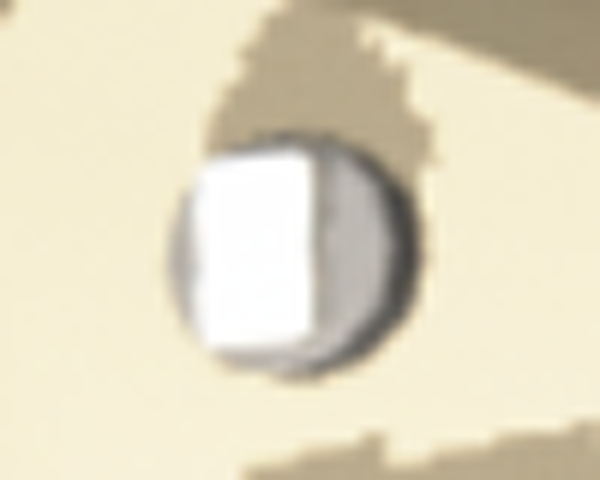

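```bash
python3 - <<'E'
from h import *
import pickle
st,d,ds=pickle.load(open("w3.pkl","rb"))
g=lambda c,z,x0,y0,s:np.array([plane(d,(x0+(x+.5)/s-.5,y0+(y+.5)/s-.5),z,True)[:2]*1000 for x,y in c])
P=g([(146,177),(478,177),(502,605),(185,598)],.079,140,155,8)  # TL(+x,-y) TR(-x,-y) BR(-x,+y) BL
s=np.roll(P,-1,0)-P; print("pocket c",P.mean(0),np.linalg.norm(s,axis=1))
v=P[2]+P[3]-P[0]-P[1]; u=P[0]+P[3]-P[1]-P[2]; print(np.arctan2(-v[0],v[1]),np.arctan2(u[1],u[0]))
vr=P[2]-P[1]; print("right edge yaw",np.arctan2(-vr[0],vr[1]))
N=g([(483,338),(490,455),(558,338),(562,453)],.079,140,155,8); print("notch",N,np.linalg.norm(N[0]-N[1]),N[2:].mean(0))
C=g([(600,125),(617,635),(160,635)],.079,140,155,8); print("collar outer",C)
# boss: top face
B=g([(297,250)],.088,130,50,12); print("boss z88",B, "base z70", g([(297,250)],.07,130,50,12))
# held cap: flange top corners, z = tcp -.0133+.008
zt=st["tcp_pos"][2]-.0133+.008
H=g([(97,100),(590,100)],zt,205,170,7); T=g([(657,330),(655,472)],zt,205,170,7)
R0=q2R(st["orientation"])
for nm,p in (("flange -y corners",H),("tab end",T)):
    q=np.c_[p/1000,np.full(len(p),zt)]; print(nm,R0.inv().apply(q-st["tcp_pos"])*1000)
E
```

```text
pocket c [552.44976546 129.87205796] [46.43196577 62.4853932  47.02049859 62.83052563]
-0.1551762653361544 -0.14928017061949606
right edge yaw -0.15048305519151162
notch [[528.44845199 124.70459815]
 [530.95513875 141.571695  ]
 [518.23482086 126.16774572]
 [520.91215021 142.65370598]] 17.052343955841256 [519.57348554 134.41072585]
collar outer [[507.19917435  97.94663918]
 [518.61937044 171.00564682]
 [586.02169553 162.78677696]]
boss z88 [[549.22099328 -15.39706791]] base z70 [[554.94746783 -18.20278081]]
flange -y corners [[  5.32585888 -20.98226638 -30.13403219]
 [  5.30153277  21.14985944 -30.06186234]]
tab end [[ 5.28783483 27.99148718 -8.70156273]
 [ 5.28099874 28.61238543  5.48609517]]
```

```bash
python3 - <<'E'
from h import *
from workcell import *
for z in(.13,.1,.083): go(get_state(),[.5524,.1302,z],tooldown(-.151+np.pi))
E
```

```text
shift [ 85.4 -80.3  33.4] turn [ 0.34 -0.02  0.01] n 1.9500987873025917 0.031494543592033686
shift [115.4 -80.3  33.4] turn [ 0.34 -0.02  0.01] n 2.3119828673885494 0.031494543592033686
shift [132.4 -80.3  33.4] turn [ 0.34 -0.02  0.01] n 2.5345263518952987 0.031494543592033686
```

Emit:
send_rows --pt "0 -25 10 0.3 0 0" --pt "0 -50 20 0.3 0 0" --pt "20 -75 31 0.3 0 0" --pt "45 -80.3 33.4 0.3 0 0" --pt "70 -80.3 33.4 0.3 0 0" --pt "90 -80.3 33.4 0.3 0 0" --pt "105 -80.3 33.4 0.3 0 0" --pt "110 -80.3 33.4 0.3 0 0" --pt "110 -80.3 33.4 0.3 0 0" --pt "110 -80.3 33.4 0.3 0 0"

```text
clock: 9.45
tcp_pos: [0.5525, 0.1313, 0.1064]
orientation: [0.536, -0.462, 0.535, 0.461]
wrist_force: [0.5, -0.1, 0.2]
finger_gap: 0.0157
```

```bash
python3 - <<'E'
from h import *
from workcell import *
import pickle
d=viewer.read_camera("wrist");s=viewer.read_camera("scene")
st=get_state(); show(st)
cv2.imwrite("pics/w4.png",d["frame"]); crop(s["frame"],215,90,325,220,4,"pics/s4.png")
go(st,[.5524,.1302,.083],tooldown(-.151+np.pi))
E
```

```text
t 9.55 tcp [0.5524 0.1314 0.1063] F [0.1 0.1 0.4] gap 0.0149 q [ 0.09  0.35 -0.16  1.06 -0.   -1.33]
[[0.002, -0.989, 0.149], [0.0, 0.149, 0.989], [-1.0, -0.002, 0.0]]
shift [23.3 -0.1 -1.2] turn [0.1  0.02 0.09] n 0.37368664433747273 0.01262928382905482
```

View pics/w4.png

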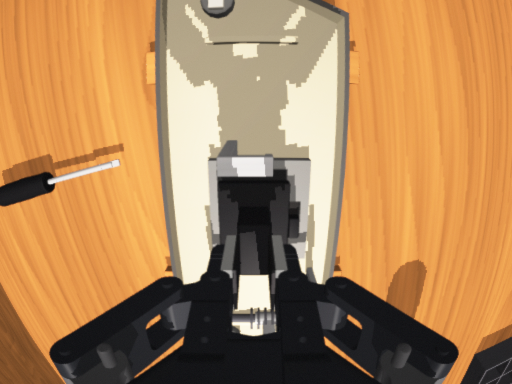

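View pics/s4.png

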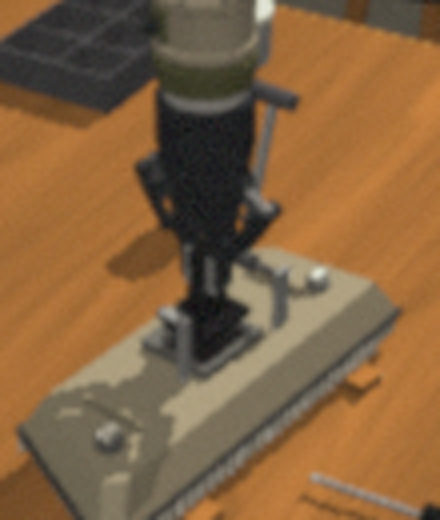

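The cap hovers over the pocket with its tab (295,215) at the notch side, inside the collar. Now I'll lower it.

Emit:
send_rows --pt "4 0 -1.2 0 0 0" --pt "8 0 -1.2 0 0 0" --pt "11 0 -1.2 0 0 0" --pt "13 0 -1.2 0 0 0" --pt "15 0 -1.2 0 0 0" --pt "17 0 -1.2 0 0 0" --pt "18.5 0 -1.2 0 0 0" --pt "20 0 -1.2 0 0 0" --pt "21 0 -1.2 0 0 0" --pt "21 0 -1.2 0 0 0"

```text
clock: 10.8
tcp_pos: [0.5517, 0.1301, 0.0843]
orientation: [0.536, -0.461, 0.536, 0.461]
wrist_force: [1.2, 0.2, -1.4]
finger_gap: 0.0154
```

```bash
python3 - <<'E'
from h import *
from workcell import *
d=viewer.read_camera("wrist")
st=get_state(); show(st); print(st["ft_torque"])
crop(d["frame"],180,130,340,290,4,"pics/w5.png")
go(st,[.5524,.1302,.083],tooldown(-.151+np.pi))
E
```

```text
t 10.85 tcp [0.5517 0.1301 0.0843] F [ 0.7 -0.1 -0.7] gap 0.0151 q [ 0.09  0.36 -0.2   1.01 -0.   -1.33]
[[-0.0, -0.989, 0.149], [-0.0, 0.149, 0.989], [-1.0, -0.0, -0.0]]
[-0.06135733 -0.29750925  0.00251783]
shift [ 1.3 -0.7  0.2] turn [ 0.09 -0.01  0.  ] n 0.023886066874165057 0.00889639681591503
```

View pics/w5.png

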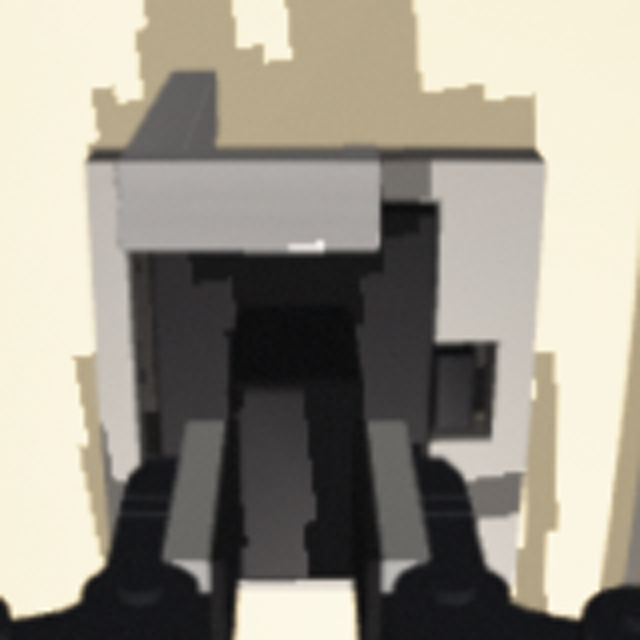

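The cap has entered the pocket with its tab in the notch (465,390) and almost no contact force. I'll press it lightly, release and rise.

Emit:
send_rows --pt "1 0 0 0 0 0" --pt "2 0 0 0 0 0" --pt "2.5 0 0 0 0 0" --pt "2.5 0.8 0 0 0 0" --pt "2.5 -0.8 0 0 0 0" --pt "2.5 0 0.8 0 0 0" --pt "2.5 0 -0.8 0 0 0" --pt "2.5 0 0 0 0 0" --pt "2.5 0 0 0 0 0" --pt "2.5 0 0 0 0 0"

```text
clock: 12.1
tcp_pos: [0.552, 0.13, 0.083]
orientation: [0.536, -0.462, 0.536, 0.461]
wrist_force: [0.1, -0.5, 6.7]
finger_gap: 0.0151
```

Emit:
send_rows --pt "0 0 0 0 0 0" --pt "0 0 0 0 0 0" --pt "0 0 0 0 0 0" --pt "0 0 0 0 0 0" --pt "-5 0 0 0 0 0" --pt "-20 0 0 0 0 0" --pt "-40 0 0 0 0 0" --pt "-65 0 0 0 0 0" --pt "-90 0 0 0 0 0" --pt "-110 0 0 0 0 0" --claw 45

```text
clock: 13.35
tcp_pos: [0.5522, 0.1302, 0.1945]
orientation: [0.537, -0.462, 0.535, 0.461]
wrist_force: [0.0, -0.3, 0.1]
finger_gap: 0.0453
```

```bash
python3 - <<'E'
from h import *
from workcell import *
import pickle
d=viewer.read_camera("wrist");ds={n:viewer.read_camera(n) for n in("scene","top")}
st=get_state(); show(st)
pickle.dump((st,d,ds),open("w6.pkl","wb"))
cv2.imwrite("pics/w6.png",d["frame"]); crop(ds["scene"]["frame"],215,90,325,220,4,"pics/s6.png")
crop(d["frame"],200,130,310,250,5,"pics/w6c.png")
E
```

```text
t 13.5 tcp [0.5528 0.1302 0.1939] F [ 1.1  0.5 -0.8] gap 0.0453 q [ 0.09  0.3  -0.01  1.26 -0.   -1.33]
[[0.004, -0.989, 0.149], [0.0, 0.149, 0.989], [-1.0, -0.004, 0.001]]
```

View pics/w6.png

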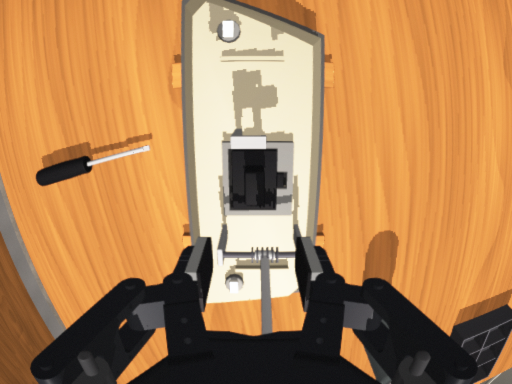

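View pics/w6c.png

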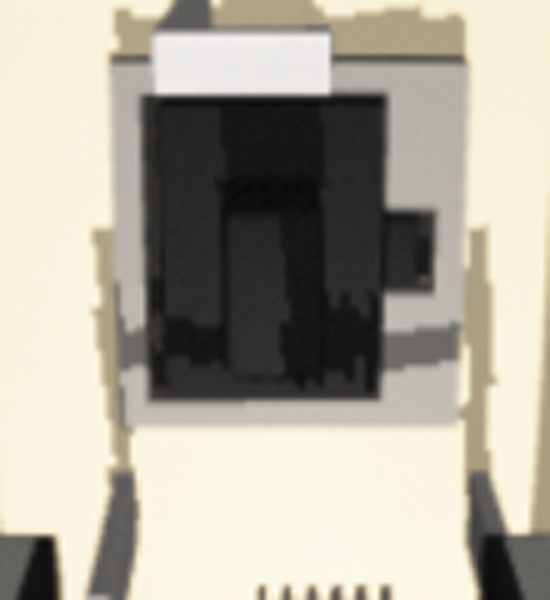

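View pics/s6.png

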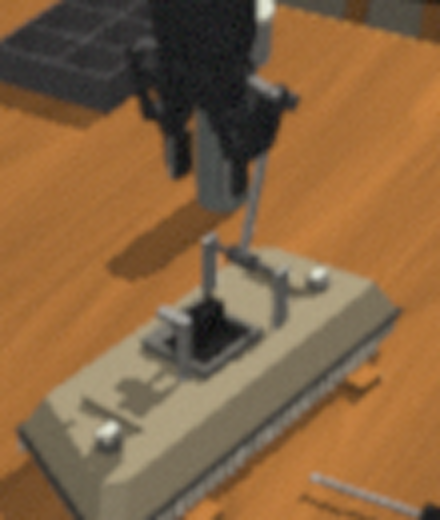

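The cap sits flush inside the collar, tab in the notch (410,250 in the crop). The press force of 6.7 N at TCP 0.083 matches floor height. Next I'll locate the handle.

```bash
python3 - <<'E'
from h import *
import pickle
ds=pickle.load(open("v0.pkl","rb")); T=ds["top"];S=ds["scene"]
crop(T["frame"],175,180,215,220,14,"pics/t0h.png"); crop(S["frame"],265,95,305,160,9,"pics/s0h.png")
st,d,_=pickle.load(open("w6.pkl","rb"))
crop(d["frame"],210,240,320,340,7,"pics/w6b.png")
o=np.array([.5524,.1299]); yaw=-.151
Rz=R.from_euler('z',yaw)
seat=lambda p: Rz.apply([*p[:2],p[2]-.07])+[*o,.07+.07] if False else Rz.apply([p[0],p[1],0])+[o[0],o[1],.07+p[2]]
for sh in (0,.01,.02):
    for nm,p in (("pin",(sh-.024,.06,.05)),("handle",(sh-.024,.0986,.1846)),("e-",(sh-.044,.0986,.1846)),("e+",(sh-.004,.0986,.1846))):
        P=seat(p); print(sh,nm,np.round(P,4),"top",np.round((proj(T,P)-[175,180]+.5)*14-.5),"scene",np.round((proj(S,P)-[265,95]+.5)*9-.5),"wrist",np.round((proj(d,P,True)-[210,240]+.5)*7-.5))
E
```

```text
0 pin [0.5377 0.1928 0.12  ] top [431. 419.] scene [ 67. 522.] wrist [484. 107.]
0 handle [0.5435 0.231  0.2546] top [156. 304.] scene [138. 159.] wrist [ 560. 1167.]
0 e- [0.5237 0.234  0.2546] top [137. 399.] scene [ 93. 142.] wrist [ 774. 1152.]
0 e+ [0.5633 0.228  0.2546] top [175. 211.] scene [183. 176.] wrist [ 341. 1173.]
0.01 pin [0.5476 0.1913 0.12  ] top [439. 377.] scene [ 88. 532.] wrist [408. 108.]
0.01 handle [0.5534 0.2295 0.2546] top [165. 257.] scene [160. 168.] wrist [ 451. 1172.]
0.01 e- [0.5336 0.2325 0.2546] top [147. 351.] scene [116. 151.] wrist [ 668. 1161.]
0.01 e+ [0.5732 0.2265 0.2546] top [184. 164.] scene [206. 185.] wrist [ 231. 1173.]
0.02 pin [0.5575 0.1898 0.12  ] top [447. 336.] scene [109. 542.] wrist [332. 108.]
0.02 handle [0.5633 0.228  0.2546] top [175. 211.] scene [183. 176.] wrist [ 341. 1173.]
0.02 e- [0.5435 0.231  0.2546] top [156. 304.] scene [138. 159.] wrist [ 560. 1167.]
0.02 e+ [0.5831 0.225  0.2546] top [193. 118.] scene [229. 194.] wrist [ 121. 1169.]
```

View pics/t0h.png

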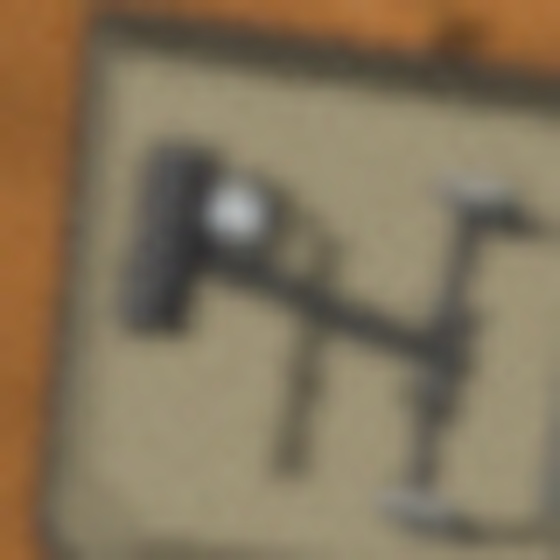

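View pics/s0h.png

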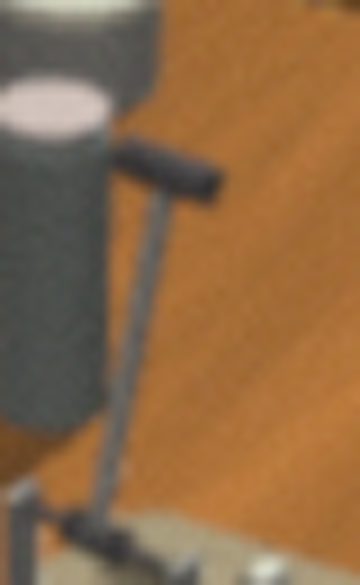

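View pics/w6b.png

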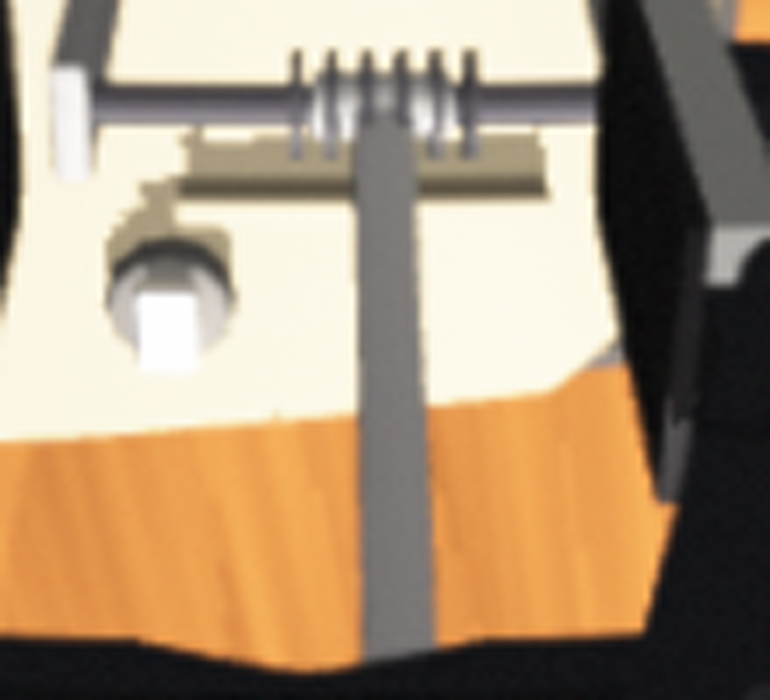

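All three views agree on a shift of about 13 mm, with the bar at its open stop. I'll rise, go over the handle and descend around it.

```bash
python3 - <<'E'
from h import *
from workcell import *
for P in ([.5528,.1302,.31],[.5567,.2290,.31],[.5567,.2290,.238]): go(get_state(),P,tooldown(-.151+np.pi))
E
```

```text
shift [-1.161e+02 -5.000e-01  1.000e-01] turn [0.1  0.05 0.21] n 1.8570471546286844 0.022142147153407305
shift [-116.    10.4   98.3] turn [0.1  0.05 0.21] n 2.439205963206137 0.022142147153407305
shift [-44.   10.7  98.3] turn [0.1  0.05 0.21] n 1.731529191731117 0.022142147153407305
```

Emit:
send_rows --pt "-40 0 0 0 0 0.1" --pt "-80 0 0 0 0 0.2" --pt "-110 0 0 0 0 0.2" --pt "-116 3 20 0 0 0.2" --pt "-116 6 50 0 0 0.2" --pt "-116 9 80 0 0 0.2" --pt "-116 10.5 98 0 0 0.2" --pt "-116 10.5 98 0 0 0.2" --pt "-116 10.5 98 0 0 0.2" --pt "-116 10.5 98 0 0 0.2" --claw 75

```text
clock: 14.75
tcp_pos: [0.5559, 0.2277, 0.308]
orientation: [0.535, -0.46, 0.537, 0.462]
wrist_force: [-0.3, -0.0, 0.7]
finger_gap: 0.0748
```

```bash
python3 - <<'E'
from h import *
from workcell import *
d=viewer.read_camera("wrist");ds={n:viewer.read_camera(n) for n in("scene","top")}
st=get_state(); show(st)
cv2.imwrite("pics/w7.png",d["frame"]); crop(ds["scene"]["frame"],215,40,345,190,4,"pics/s7.png")
print(proj(d,[.5567,.2290,.2546],True))
Rz=R.from_euler('z',-.151).as_matrix()
for s in(-.02,.02): print(proj(d,np.array([.5567,.2290,.2546])+Rz[:,0]*s,True))
for P in ([.5567,.2290,.238],): go(st,P,tooldown(-.151+np.pi))
E
```

```text
t 14.9 tcp [0.556  0.2279 0.3082] F [-0.1 -0.2  0.3] gap 0.0749 q [ 0.25  0.37  0.37  1.57  0.   -1.17]
[[-0.003, -0.989, 0.15], [0.0, 0.15, 0.989], [-1.0, 0.003, -0.0]]
[251.87950533 203.92432098]
[277.39409859 203.88387899]
[226.36897899 203.90562613]
shift [70.2 -0.8  1.2] turn [ 0.03 -0.   -0.18] n 1.1232703334406144 0.01685348568181937
```

View pics/w7.png

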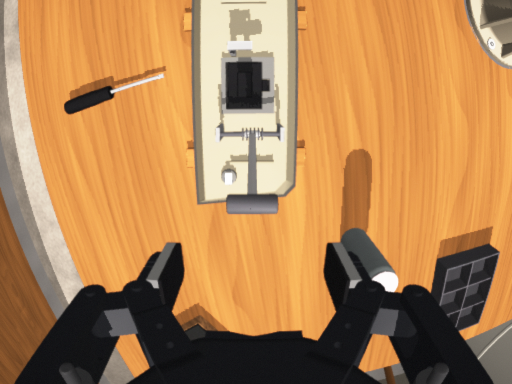

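View pics/s7.png

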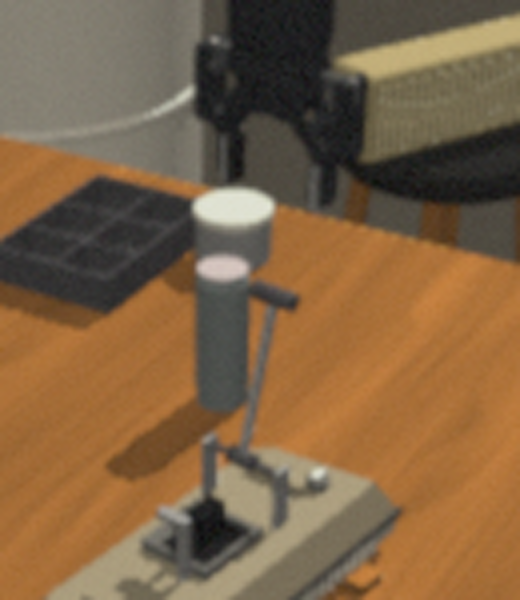

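The handle is at (252,204) with ends at 227 and 277, exactly as predicted. I'll descend and pinch it.

Emit:
send_rows --pt "12 -0.8 1 0 0 0" --pt "25 -0.8 1 0 0 0" --pt "40 -0.8 1 0 0 0" --pt "52 -0.8 1 0 0 0" --pt "62 -0.8 1 0 0 0" --pt "68 -0.8 1 0 0 0" --pt "71 -0.8 1 0 0 0" --pt "71 -0.8 1 0 0 0" --pt "71 -0.8 1 0 0 0" --pt "71 -0.8 1 0 0 0"

```text
clock: 16.15
tcp_pos: [0.5568, 0.2296, 0.2373]
orientation: [0.535, -0.461, 0.536, 0.462]
wrist_force: [1.0, -0.2, -0.2]
finger_gap: 0.075
```

Emit:
send_rows --pt "0 0 0 0 0 0" --pt "0 0 0 0 0 0" --pt "0 0 0 0 0 0" --pt "0 0 0 0 0 0" --pt "0 0 0 0 0 0" --pt "0 0 0 0 0 0" --pt "0 0 0 0 0 0" --pt "0 0 0 0 0 0" --pt "0 0 0 0 0 0" --pt "0 0 0 0 0 0" --claw 25 --newtons 60

```text
clock: 17.4
tcp_pos: [0.5574, 0.2303, 0.2391]
orientation: [0.536, -0.461, 0.535, 0.462]
wrist_force: [-0.0, 2.1, 9.0]
finger_gap: 0.0252
```

```bash
python3 - <<'E'
from h import *
from workcell import *
d=viewer.read_camera("wrist")
st=get_state(); show(st)
cv2.imwrite("pics/w8.png",d["frame"])
E
```

```text
t 17.45 tcp [0.5573 0.2303 0.2391] F [-0.6  1.5  8.6] gap 0.0251 q [ 0.26  0.36  0.19  1.4   0.   -1.16]
[[0.0, -0.989, 0.148], [0.003, 0.148, 0.989], [-1.0, 0.0, 0.003]]
```

View pics/w8.png

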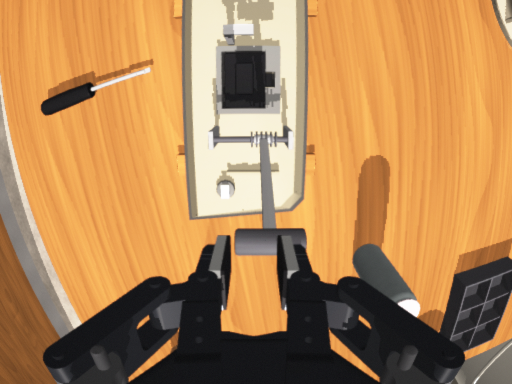

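The pinch was too shallow: the gap reads 25 mm and the handle (270,241) sits in front of and under the tips, pushed toward −x. I'll open, rise and measure again.

Emit:
send_rows --pt "-3 0 0 0 0 0" --pt "-10 0 0 0 0 0" --pt "-25 0 0 0 0 0" --pt "-40 0 0 0 0 0" --pt "-55 0 0 0 0 0" --pt "-65 0 0 0 0 0" --pt "-70 0 0 0 0 0" --pt "-70 0 0 0 0 0" --pt "-70 0 0 0 0 0" --pt "-70 0 0 0 0 0" --claw 70

```text
clock: 18.7
tcp_pos: [0.5565, 0.2294, 0.3064]
orientation: [0.535, -0.46, 0.537, 0.462]
wrist_force: [-0.8, 0.2, -0.1]
finger_gap: 0.07
```

```bash
python3 - <<'E'
from h import *
from workcell import *
d=viewer.read_camera("wrist");ds={n:viewer.read_camera(n) for n in("scene","top")}
st=get_state(); show(st)
cv2.imwrite("pics/w9.png",d["frame"]); crop(ds["scene"]["frame"],215,40,345,190,4,"pics/s9.png")
o=np.array([.5524,.1299]); Rz=R.from_euler('z',-.151)
for sh in (0,.004,.008,.012):
  P=[Rz.apply([sh-.024+e,.0986,0])+[*o,.2546] for e in(-.02,0,.02)]
  print(sh,P[1],[np.round(proj(d,p,True),1) for p in P])
E
```

```text
t 18.85 tcp [0.5566 0.2294 0.3067] F [-0.9  0.4  0.2] gap 0.0701 q [ 0.26  0.37  0.37  1.57  0.   -1.16]
[[-0.004, -0.989, 0.149], [0.0, 0.149, 0.989], [-1.0, 0.004, -0.0]]
0 [0.54350518 0.23098829 0.2546    ] [array([295. , 202.5]), array([269.5, 202.5]), array([243.7, 202.5])]
0.004 [0.54745966 0.23038658 0.2546    ] [array([289.9, 202.5]), array([264.3, 202.5]), array([238.6, 202.5])]
0.008 [0.55141415 0.22978487 0.2546    ] [array([284.9, 202.5]), array([259.2, 202.5]), array([233.4, 202.5])]
0.012 [0.55536863 0.22918317 0.2546    ] [array([279.8, 202.5]), array([254. , 202.5]), array([228.3, 202.5])]
```

View pics/w9.png

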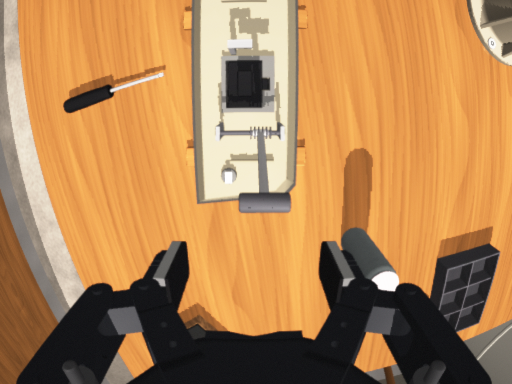

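View pics/s9.png

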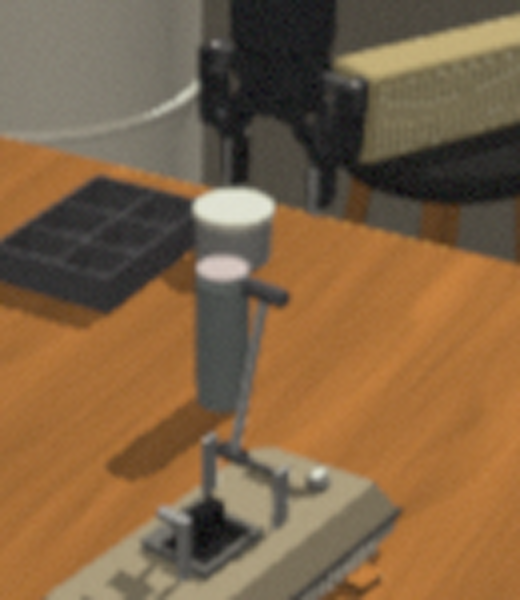

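The handle is now at (265,203), ends 239–291, which puts the shift at about 3.5 mm, on the open side. I'll regrip 11 mm deeper.

```bash
python3 - <<'E'
from h import *
from workcell import *
go(get_state(),[.5469,.2304,.226],tooldown(-.151+np.pi))
E
```

```text
shift [80.7  9.5 -0.5] turn [ 0.1  -0.02 -0.23] n 1.3003271520390292 0.022987487598093333
```

Emit:
send_rows --pt "3 5 0 0 0 -0.2" --pt "10 9.5 -0.5 0 0 -0.2" --pt "25 9.5 -0.5 0 0 -0.2" --pt "42 9.5 -0.5 0 0 -0.2" --pt "58 9.5 -0.5 0 0 -0.2" --pt "70 9.5 -0.5 0 0 -0.2" --pt "78 9.5 -0.5 0 0 -0.2" --pt "81 9.5 -0.5 0 0 -0.2" --pt "81 9.5 -0.5 0 0 -0.2" --pt "81 9.5 -0.5 0 0 -0.2"

```text
clock: 20.1
tcp_pos: [0.5473, 0.2305, 0.2266]
orientation: [0.536, -0.461, 0.536, 0.461]
wrist_force: [-0.2, 0.2, -0.1]
finger_gap: 0.0699
```

Emit:
send_rows --pt "0 0 0 0 0 0" --pt "0 0 0 0 0 0" --pt "0 0 0 0 0 0" --pt "0 0 0 0 0 0" --pt "0 0 0 0 0 0" --pt "0 0 0 0 0 0" --pt "0 0 0 0 0 0" --pt "0 0 0 0 0 0" --pt "0 0 0 0 0 0" --pt "0 0 0 0 0 0" --claw 32 --newtons 60

```text
clock: 21.35
tcp_pos: [0.5474, 0.2307, 0.2266]
orientation: [0.536, -0.461, 0.535, 0.461]
wrist_force: [0.2, 1.6, 5.4]
finger_gap: 0.0381
```

```bash
python3 - <<'E'
from h import *
from workcell import *
d=viewer.read_camera("wrist")
st=get_state(); show(st)
cv2.imwrite("pics/w10.png",d["frame"])
E
```

```text
t 21.4 tcp [0.5474 0.2307 0.2266] F [0.6 1.  5.6] gap 0.0381 q [ 0.26  0.35  0.14  1.36  0.   -1.16]
[[0.001, -0.989, 0.149], [0.0, 0.149, 0.989], [-1.0, -0.001, 0.001]]
```

View pics/w10.png

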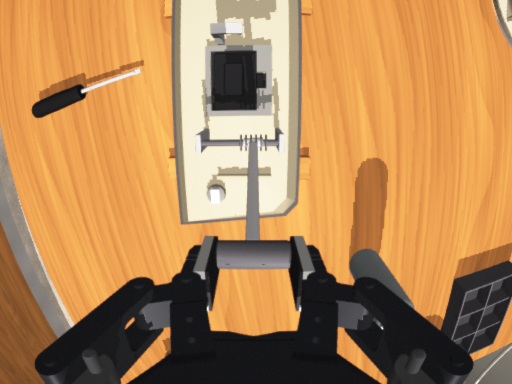

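The handle is pinched (gap 38 mm) between the pads at (254,254). I'll compute the arc.

```bash
python3 - <<'E'
import numpy as np
f=lambda t:np.array([50+140*np.sin(t),60-140*np.cos(t)])
for t0,ts in((1.85,np.arange(1.75,.84,-.1)),(.85,np.arange(.76,-.08,-.09))):
    print([[round(float(x),1) for x in (-(f(t)-f(t0))[0],(f(t)-f(t0))[1])]+[round(float(t),2)] for t in ts])
E
```

```text
[[-3.2, -13.6, 1.75], [-5.0, -27.5, 1.65], [-5.4, -41.5, 1.55], [-4.4, -55.5, 1.45], [-2.0, -69.2, 1.35], [1.7, -82.7, 1.25], [6.8, -95.8, 1.15], [13.1, -108.2, 1.05], [20.7, -120.0, 0.95], [29.4, -131.0, 0.85]]
[[8.7, -9.1, 0.76], [18.2, -17.3, 0.67], [28.5, -24.7, 0.58], [39.3, -31.1, 0.49], [50.7, -36.6, 0.4], [62.5, -40.9, 0.31], [74.6, -44.2, 0.22], [87.0, -46.4, 0.13], [99.6, -47.5, 0.04], [112.2, -47.4, -0.05]]
```

Emit:
send_rows --pt "-3.2 0 -13.6 0 0 0" --pt "-5 0 -27.5 0 0 0" --pt "-5.4 0 -41.5 0 0 0" --pt "-4.4 0 -55.5 0 0 0" --pt "-2 0 -69 0 0 0" --pt "1.7 0 -82.7 0 0 0" --pt "6.8 0 -95.8 0 0 0" --pt "13 0 -108 0 0 0" --pt "20.7 0 -120 0 0 0" --pt "29.4 0 -131 0 0 0"

```text
clock: 22.65
tcp_pos: [0.5279, 0.0981, 0.1979]
orientation: [0.536, -0.462, 0.536, 0.459]
wrist_force: [0.8, -2.6, 11.1]
finger_gap: 0.038
```

```bash
python3 - <<'E'
from h import *
from workcell import *
d=viewer.read_camera("wrist");s=viewer.read_camera("scene")
st=get_state(); show(st)
cv2.imwrite("pics/w11.png",d["frame"]);crop(s["frame"],215,60,345,210,4,"pics/s11.png")
E
```

```text
t 22.75 tcp [0.5274 0.0972 0.1971] F [ 0.3 -3.4 10.2] gap 0.038 q [ 0.04  0.24 -0.08  1.25 -0.   -1.38]
[[0.001, -0.988, 0.152], [-0.005, 0.152, 0.988], [-1.0, -0.001, -0.004]]
```

View pics/w11.png

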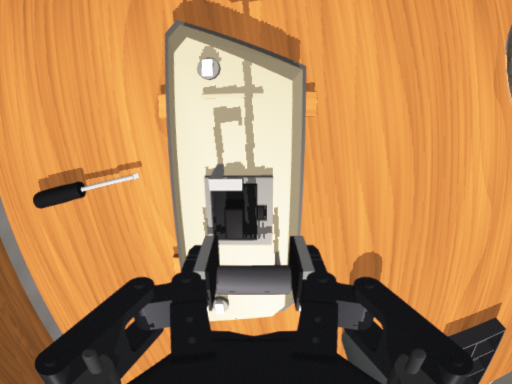

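View pics/s11.png

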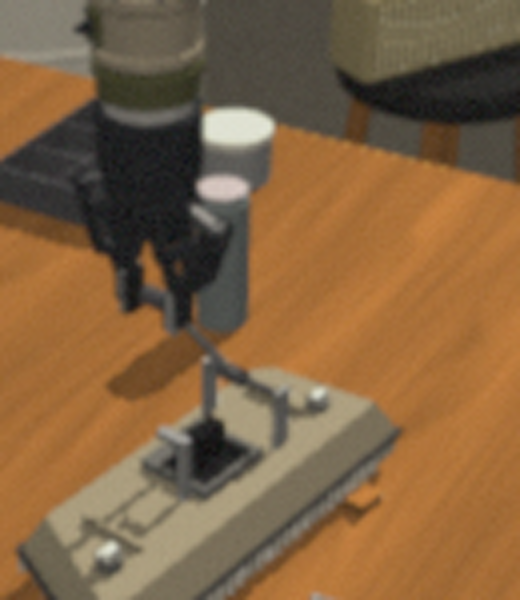

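```bash
python3 - <<'E'
from h import *
# camera fixed in tool: pos (-.1645,0,-.0797), axis tool (.95,0,.312); image down = +z-ish
import numpy as np
f=297.3;cy=191.9
ax=np.array([.95,.312]); dn=np.array([-.312,.95])  # (tool x, tool z)
for row in (254,266,278,240):
    th=(row-cy)/f; v=np.cos(th)*ax+np.sin(th)*dn
    for z in (0,-.005): 
        s=(z+.0797)/v[1]; print(row,z,"tool x at handle",round(-.1645+s*v[0],4))
E
```

```text
254 0 tool x at handle -0.0273
254 -0.005 tool x at handle -0.0359
266 0 tool x at handle -0.0392
266 -0.005 tool x at handle -0.0471
278 0 tool x at handle -0.0497
278 -0.005 tool x at handle -0.0569
240 0 tool x at handle -0.0111
240 -0.005 tool x at handle -0.0207
```

```bash
python3 - <<'E'
from h import *
for a in(10,11):
    f=cv2.imread(f"pics/w{a}.png"); crop(f,180,220,330,320,5,f"pics/w{a}z.png")
E
```

```text
(no output)
```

View pics/w10z.png

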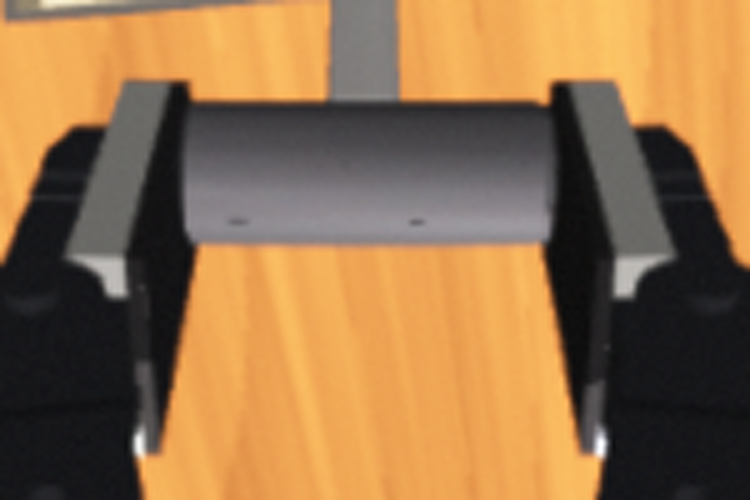

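View pics/w11z.png

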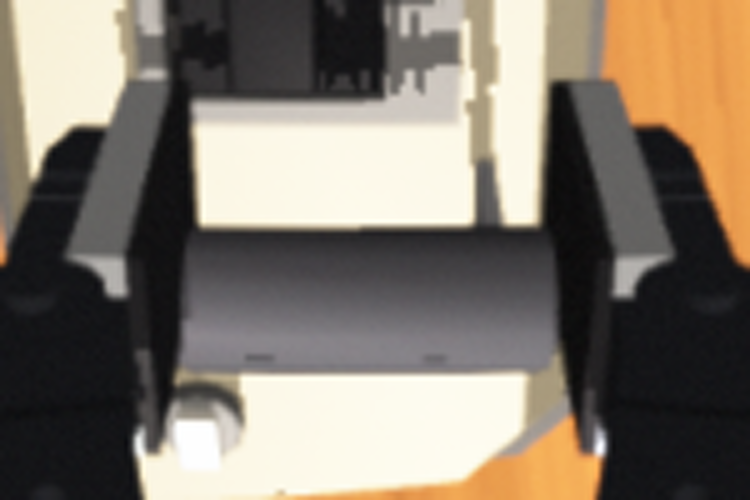

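The handle is still between the pads, but it has slipped about 11 mm toward +y, to the rear of the pads, and lags at about 0.91 rad. I'll grip harder and go on in two halves, re-centring as I go.

Emit:
send_rows --pt "0 0 0 0 0 0" --pt "0 0 0 0 0 0" --pt "4 0 -4.5 0 0 0" --pt "8.6 0 -9 0 0 0" --pt "13 0 -13 0 0 0" --pt "17.6 0 -17 0 0 0" --pt "23 0 -21 0 0 0" --pt "28.5 0 -25 0 0 0" --pt "34 0 -28 0 0 0" --pt "40 0 -31.5 0 0 0" --newtons 110

```text
clock: 24.0
tcp_pos: [0.5238, 0.0641, 0.1589]
orientation: [0.536, -0.464, 0.538, 0.457]
wrist_force: [-1.4, -14.2, 16.7]
finger_gap: 0.0364
```

```bash
cat >> h.py <<'E'
def held(st,row):
    o=np.array([.5524,.1299]); Rz=R.from_euler('z',-.151)
    p=Rz.inv().apply(st["tcp_pos"]-[*o,.07])*1000
    ax=np.array([.95,.312]); dn=np.array([-.312,.95]); th=(row-191.9)/297.3; v=np.cos(th)*ax+np.sin(th)*dn
    best=[]
    for s in np.arange(.1,.22,.0005):
        q=np.array([-.1645,-.0797])+s*v; y=p[1]+q[1]*1000; z=p[2]-q[0]*1000
        best.append((abs(np.hypot(y-60,z-50)-140),q*1000,np.arctan2(z-50,60-y)))
    best.sort(key=lambda b:b[0])
    print("tcp seat",np.round(p,1)); [print(np.round(b[0],2),"tool x,z",np.round(b[1],1),"theta",round(b[2],3)) for b in best[:2]]
E
python3 - <<'E'
from h import *
from workcell import *
d=viewer.read_camera("wrist");s=viewer.read_camera("scene")
st=get_state(); show(st)
crop(d["frame"],130,200,380,380,3,"pics/w12.png");crop(s["frame"],215,60,345,210,4,"pics/s12.png")
E
```

```text
t 24.1 tcp [0.5235 0.0638 0.1584] F [ -1.5 -13.3  15.7] gap 0.0357 q [-0.02  0.24 -0.18  1.15 -0.01 -1.44]
[[0.003, -0.988, 0.154], [-0.01, 0.154, 0.988], [-1.0, -0.004, -0.009]]
```

View pics/w12.png

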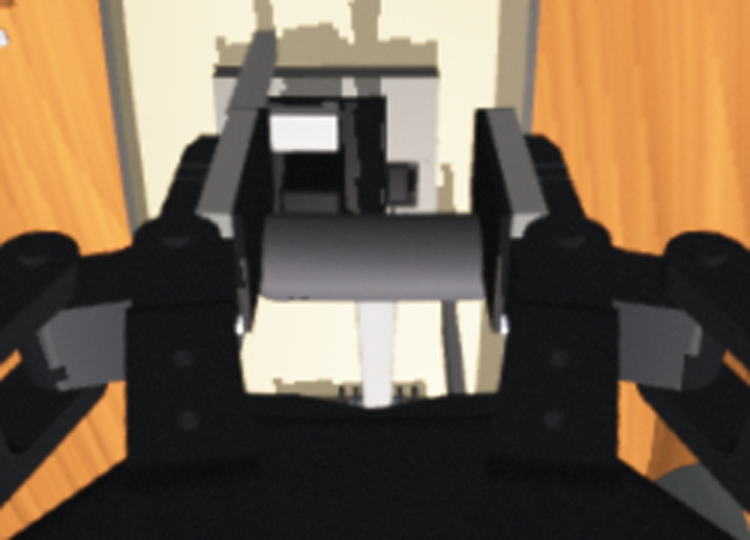

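View pics/s12.png

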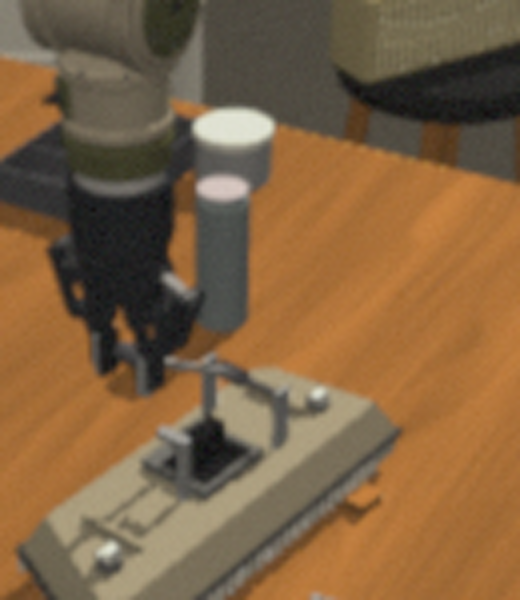

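```bash
python3 - <<'E'
from h import *
from workcell import *
st=get_state()
for r in (283,285,287): held(st,r)
E
```

```text
tcp seat [-18.6 -69.7  88.4]
0.14 tool x,z [-37.1  12. ] theta 0.57
0.32 tool x,z [-37.5  11.7] theta 0.571
tcp seat [-18.6 -69.7  88.4]
0.05 tool x,z [-38.1  12.6] theta 0.578
0.41 tool x,z [-38.5  12.3] theta 0.58
tcp seat [-18.6 -69.7  88.4]
0.05 tool x,z [-39.1  13.1] theta 0.587
0.42 tool x,z [-38.7  13.4] theta 0.585
```

The handle stays pinched at about 0.58 rad. Its offset is roughly constant now and the shift is about 5 mm. I'll finish the arc with a 2 mm bias toward −x, away from the hook tip.

Emit:
send_rows --pt "6.4 0.5 -4.9 0 0 0" --pt "13.8 1 -8.8 0 0 0" --pt "21.5 1.5 -12.3 0 0 0" --pt "30.6 2 -15.8 0 0 0" --pt "40 2 -18.7 0 0 0" --pt "49.6 2 -20.9 0 0 0" --pt "59 2 -22.4 0 0 0" --pt "67 2 -23 0 0 0" --pt "74 2 -23.4 0 0 0" --pt "78 2 -23.4 0 0 0"

```text
clock: 25.35
tcp_pos: [0.5163, 0.042, 0.0786]
orientation: [0.534, -0.462, 0.539, 0.459]
wrist_force: [-1.9, -11.5, 8.0]
finger_gap: 0.0361
```

```bash
python3 - <<'E'
from h import *
from workcell import *
d=viewer.read_camera("wrist");s=viewer.read_camera("scene")
st=get_state(); show(st); held(st,285); held(st,290)
crop(d["frame"],130,200,380,380,3,"pics/w13.png");crop(s["frame"],205,90,335,220,5,"pics/s13.png")
E
```

```text
t 25.45 tcp [0.5162 0.042  0.0785] F [ -0.8 -12.4   6.4] gap 0.0362 q [-0.07  0.28 -0.33  0.96 -0.01 -1.49]
[[-0.002, -0.988, 0.152], [-0.008, 0.152, 0.988], [-1.0, 0.001, -0.008]]
tcp seat [-22.6 -92.3   8.5]
0.08 tool x,z [-38.5  12.3] theta -0.021
0.21 tool x,z [-38.1  12.6] theta -0.024
tcp seat [-22.6 -92.3   8.5]
0.06 tool x,z [-42.9  12.3] theta 0.01
0.25 tool x,z [-42.5  12.6] theta 0.007
```

View pics/w13.png

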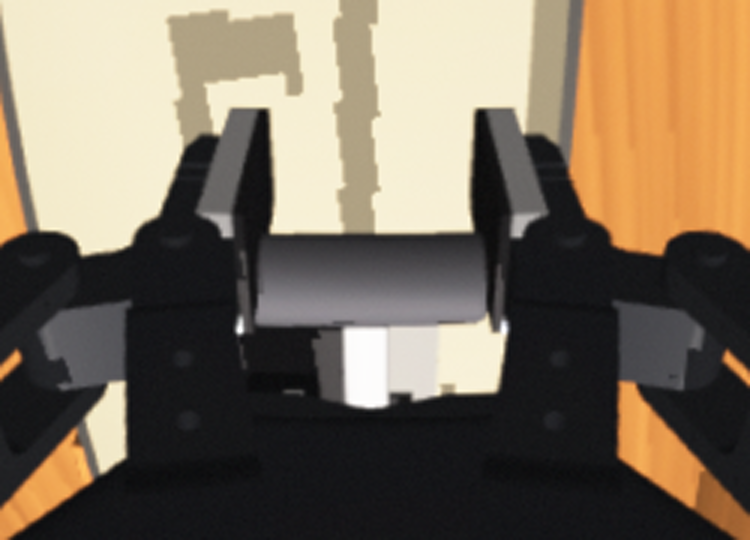

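View pics/s13.png

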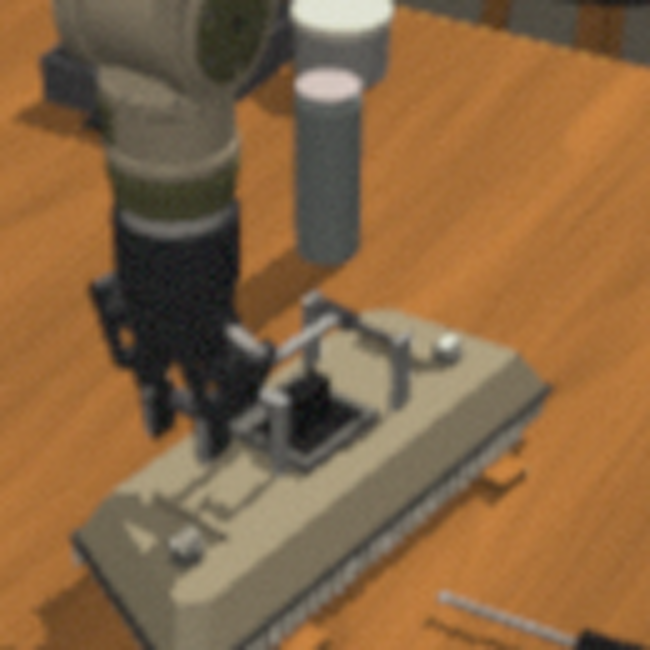

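The bar is nearly level at about 0.02 rad, shift about 1.5 mm, beside the hook. The handle has crept up the fingers. I'll push down further in small steps while watching the force.

Emit:
send_rows --pt "1 0 0 0 0 0" --pt "2 0 0 0 0 0" --pt "3 0 0 0 0 0" --pt "4 0 0 0 0 0" --pt "5 0 0 0 0 0" --pt "6 0 0 0 0 0" --pt "6 0 0 0 0 0" --pt "6 0 0 0 0 0" --pt "6 0 0 0 0 0" --pt "6 0 0 0 0 0"

```text
clock: 26.7
tcp_pos: [0.5164, 0.042, 0.0729]
orientation: [0.534, -0.462, 0.539, 0.459]
wrist_force: [-1.7, -12.3, 7.6]
finger_gap: 0.0362
```

```bash
python3 - <<'E'
from h import *
from workcell import *
d=viewer.read_camera("wrist");s=viewer.read_camera("scene")
st=get_state(); show(st); held(st,293)
crop(d["frame"],130,200,380,380,3,"pics/w14.png");crop(s["frame"],235,130,315,200,8,"pics/s14.png")
E
```

```text
t 26.8 tcp [0.5164 0.042  0.073 ] F [ -1.2 -10.8   8.5] gap 0.0364 q [-0.07  0.29 -0.33  0.95 -0.01 -1.49]
[[-0.002, -0.988, 0.152], [-0.008, 0.152, 0.988], [-1.0, 0.0, -0.008]]
tcp seat [-22.4 -92.3   3. ]
0.07 tool x,z [-45.4  12.3] theta -0.012
0.23 tool x,z [-45.   12.6] theta -0.015
```

View pics/w14.png

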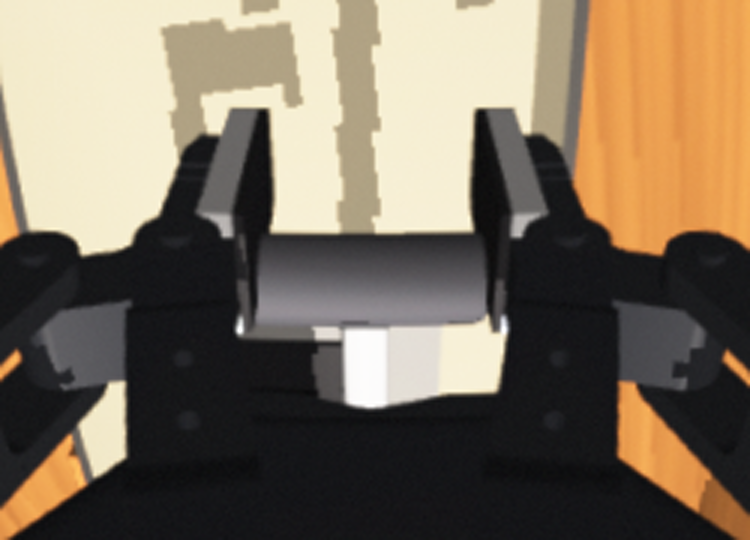

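View pics/s14.png

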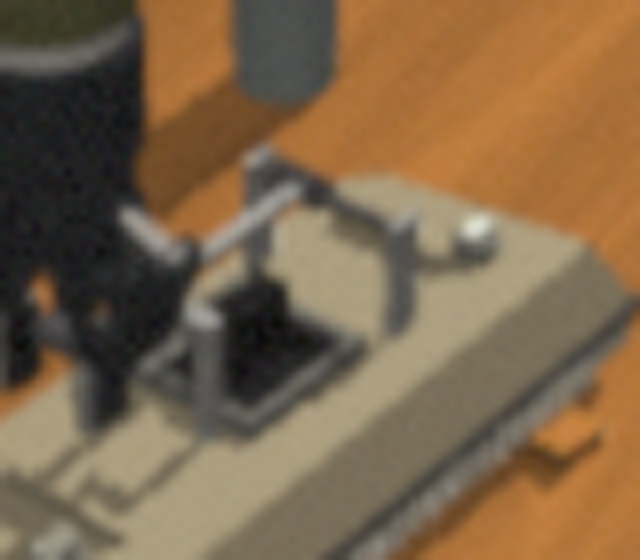

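No more creep: the handle stays at row 293 and the force is 8 N. About 0.03–0.04 rad more is needed, so I'll push another 5 mm.

Emit:
send_rows --pt "1 0 0 0 0 0" --pt "2 0 0 0 0 0" --pt "3 0 0 0 0 0" --pt "4 0 0 0 0 0" --pt "5 0 0 0 0 0" --pt "5 0 0 0 0 0" --pt "5 0 0 0 0 0" --pt "5 0 0 0 0 0" --pt "5 0 0 0 0 0" --pt "5 0 0 0 0 0"

```text
clock: 28.05
tcp_pos: [0.5167, 0.0423, 0.0679]
orientation: [0.535, -0.462, 0.539, 0.458]
wrist_force: [-0.4, -10.3, 6.4]
finger_gap: 0.0365
```

```bash
python3 - <<'E'
from h import *
from workcell import *
d=viewer.read_camera("wrist");s=viewer.read_camera("scene")
st=get_state(); show(st); held(st,293)
crop(d["frame"],130,200,380,380,3,"pics/w15.png");crop(s["frame"],235,130,315,200,8,"pics/s15.png")
o=np.array([.5524,.1299]); Rz=R.from_euler('z',-.151)
S=lambda p:np.round((proj(s,Rz.apply([p[0],p[1],0])/1000+[*o,.07+p[2]/1000])-[235,130]+.5)*8-.5)
x=-22
for th in(.03,0,-.03,-.06,-.09): print(th,"bar top at y=-35",S([x,-35,50+95*np.sin(th)+3]), "y=20",S([x,20,50+40*np.sin(th)+3]))
print("arm tip lip bottom",S([-11,-45,50.5]),"arm top",S([-11,-45,59]),"post top",S([13,-45,59]))
E
```

```text
t 28.15 tcp [0.5167 0.0423 0.0679] F [ -0.5 -10.6   7. ] gap 0.0363 q [-0.07  0.29 -0.34  0.94 -0.01 -1.49]
[[-0.001, -0.988, 0.152], [-0.008, 0.152, 0.988], [-1.0, -0.0, -0.008]]
tcp seat [-22.2 -92.   -2.1]
0.12 tool x,z [-45.4  12.3] theta -0.048
0.16 tool x,z [-45.8  12. ] theta -0.045
0.03 bar top at y=-35 [154. 279.] y=20 [242. 220.]
0 bar top at y=-35 [154. 285.] y=20 [242. 223.]
-0.03 bar top at y=-35 [155. 290.] y=20 [242. 225.]
-0.06 bar top at y=-35 [155. 296.] y=20 [242. 228.]
-0.09 bar top at y=-35 [155. 302.] y=20 [242. 230.]
arm tip lip bottom [159. 312.] arm top [159. 294.] post top [205. 317.]
```

View pics/w15.png

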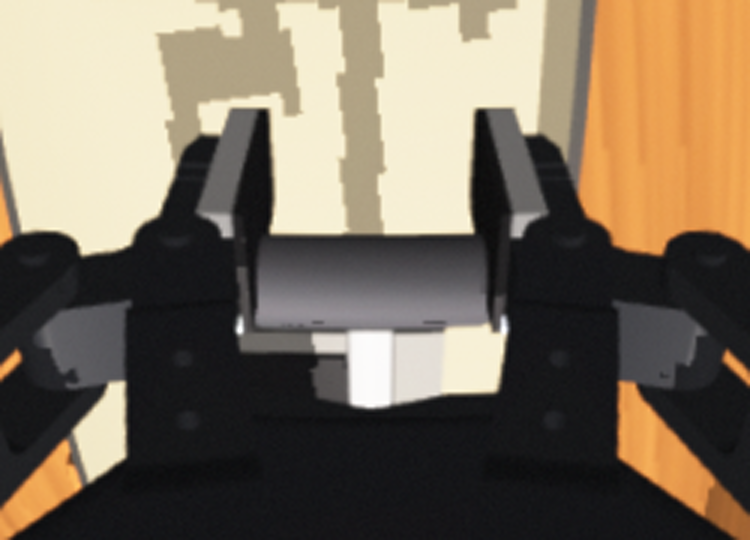

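View pics/s15.png

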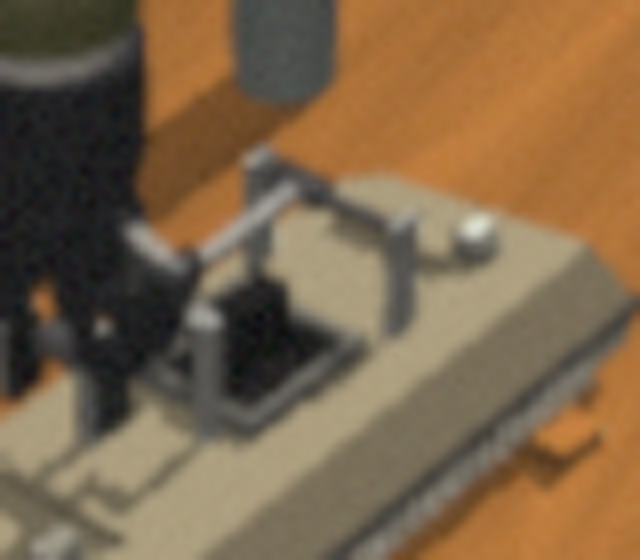

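Emit:
send_rows --pt "1 0 0 0 0 0" --pt "2 0 0 0 0 0" --pt "3 0 0 0 0 0" --pt "3.5 0 0 0 0 0" --pt "3.5 0 0 0 0 0" --pt "3.5 0 0 0 0 0" --pt "3.5 0 0 0 0 0" --pt "3.5 0 0 0 0 0" --pt "3.5 0 0 0 0 0" --pt "3.5 0 0 0 0 0"

```text
clock: 29.4
tcp_pos: [0.5168, 0.0425, 0.0645]
orientation: [0.535, -0.462, 0.539, 0.459]
wrist_force: [-0.5, -9.8, 7.0]
finger_gap: 0.0362
```

```bash
python3 - <<'E'
from h import *
from workcell import *
d=viewer.read_camera("wrist")
st=get_state(); show(st); held(st,293)
crop(d["frame"],130,200,380,380,3,"pics/w16.png")
E
```

```text
t 29.45 tcp [0.5168 0.0425 0.0645] F [ -1.  -10.2   7.3] gap 0.0361 q [-0.07  0.3  -0.35  0.93 -0.01 -1.49]
[[-0.001, -0.988, 0.152], [-0.007, 0.152, 0.988], [-1.0, -0.0, -0.007]]
tcp seat [-22.1 -91.7  -5.5]
0.13 tool x,z [-45.8  12. ] theta -0.07
0.15 tool x,z [-45.4  12.3] theta -0.073
```

View pics/w16.png

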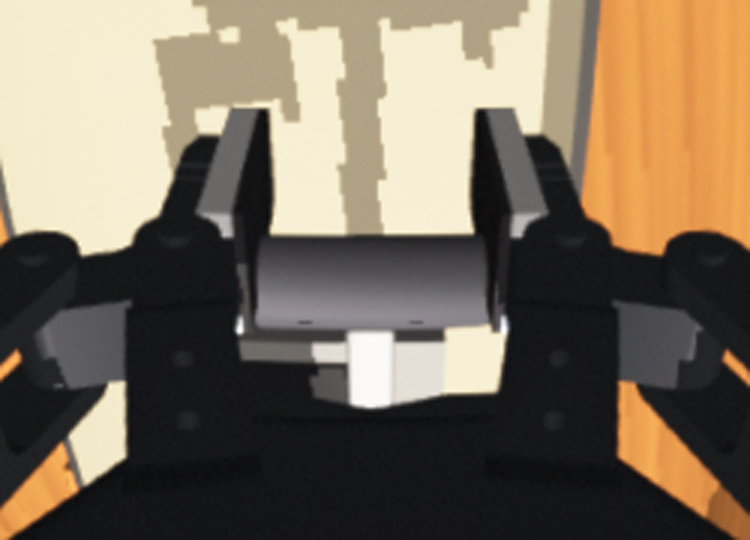

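Still no contact, and the bar is at about −0.07 rad. I'll go 2.5 mm lower and start the slide gently, only far enough to tell whether the lip blocks.

Emit:
send_rows --pt "1 0 0 0 0 0" --pt "2 0 0 0 0 0" --pt "2.5 0 0 0 0 0" --pt "2.5 -2 0 0 0 0" --pt "2.5 -4 0 0 0 0" --pt "2.5 -6 0 0 0 0" --pt "2.5 -8 0 0 0 0" --pt "2.5 -10 0 0 0 0" --pt "2.5 -11 0 0 0 0" --pt "2.5 -11 0 0 0 0"

```text
clock: 30.7
tcp_pos: [0.5267, 0.0412, 0.0617]
orientation: [0.534, -0.462, 0.539, 0.459]
wrist_force: [-2.5, -8.3, 9.0]
finger_gap: 0.036
```

```bash
python3 - <<'E'
from h import *
from workcell import *
d=viewer.read_camera("wrist")
st=get_state(); show(st); held(st,293)
crop(d["frame"],130,200,380,380,3,"pics/w17.png")
E
```

```text
t 30.75 tcp [0.5267 0.0413 0.0617] F [-2.1 -9.4  8.1] gap 0.0361 q [-0.07  0.32 -0.32  0.93 -0.01 -1.49]
[[-0.003, -0.988, 0.152], [-0.006, 0.152, 0.988], [-1.0, 0.002, -0.007]]
tcp seat [-12.1 -91.5  -8.3]
0.11 tool x,z [-45.8  12. ] theta -0.09
0.16 tool x,z [-45.4  12.3] theta -0.093
```

View pics/w17.png

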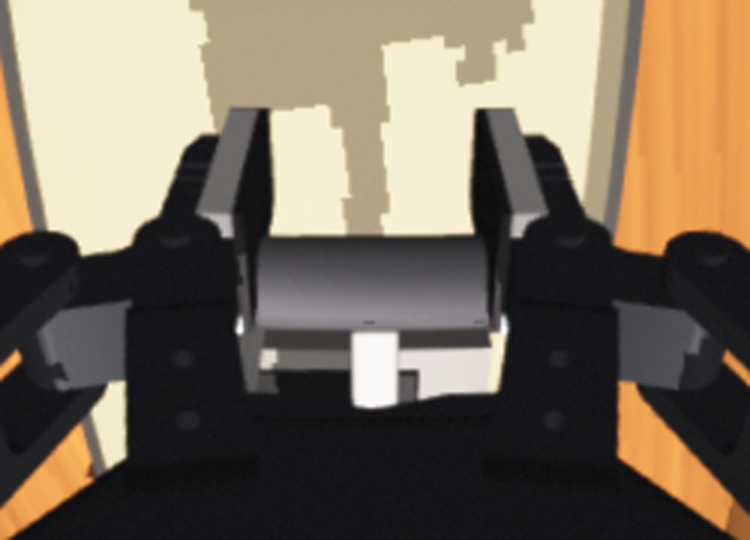

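There is almost no side force at a shift of about 12 mm, so the bar is passing under the lip. I'll continue the slide.

Emit:
send_rows --pt "0 -2 0 0 0 0" --pt "0 -4 0 0 0 0" --pt "0 -6 0 0 0 0" --pt "0 -8 0 0 0 0" --pt "0 -10 0 0 0 0" --pt "0 -11.5 0 0 0 0" --pt "0 -13 0 0 0 0" --pt "0 -13.5 0 0 0 0" --pt "0 -13.5 0 0 0 0" --pt "0 -13.5 0 0 0 0"

```text
clock: 32.0
tcp_pos: [0.54, 0.0393, 0.0617]
orientation: [0.534, -0.462, 0.539, 0.459]
wrist_force: [-1.8, -8.5, 8.4]
finger_gap: 0.036
```

```bash
python3 - <<'E'
from h import *
from workcell import *
d=viewer.read_camera("wrist");s=viewer.read_camera("scene")
st=get_state(); show(st); held(st,293)
crop(d["frame"],130,200,380,380,3,"pics/w18.png");crop(s["frame"],235,130,315,200,8,"pics/s18.png")
E
```

```text
t 32.1 tcp [0.5399 0.0393 0.0617] F [-2.1 -7.6  6.5] gap 0.0363 q [-0.07  0.34 -0.29  0.94 -0.01 -1.49]
[[-0.003, -0.988, 0.151], [-0.006, 0.151, 0.988], [-1.0, 0.002, -0.007]]
tcp seat [  1.3 -91.5  -8.3]
0.07 tool x,z [-45.8  12. ] theta -0.09
0.2 tool x,z [-45.4  12.3] theta -0.093
```

View pics/w18.png

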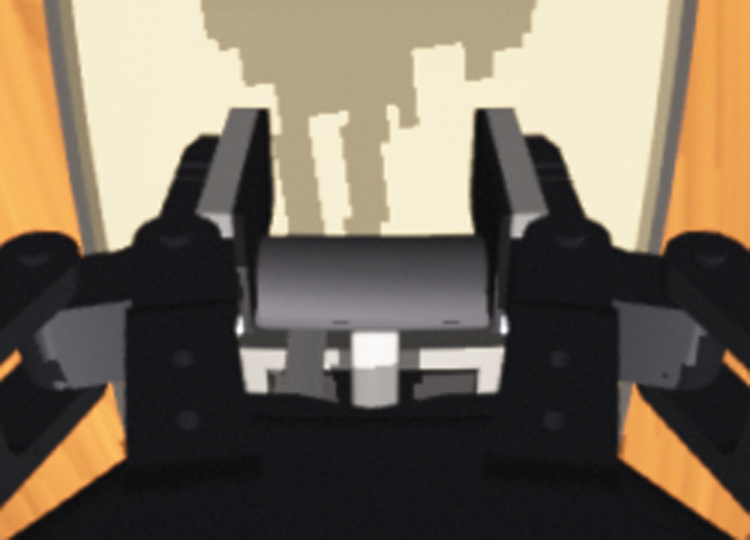

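View pics/s18.png

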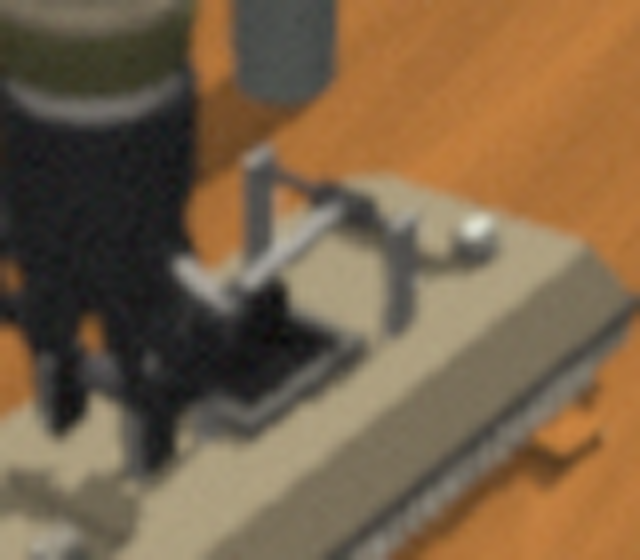

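The shift is about 25 mm with the bar under the hook. I'll let it rise slowly into the hook.

Emit:
send_rows --pt "-1.5 0 0 0 0 0" --pt "-3 0 0 0 0 0" --pt "-4.5 0 0 0 0 0" --pt "-6 0 0 0 0 0" --pt "-7.5 0 0 0 0 0" --pt "-9 0 0 0 0 0" --pt "-10.5 0 0 0 0 0" --pt "-12 0 0 0 0 0" --pt "-12 0 0 0 0 0" --pt "-12 0 0 0 0 0"

```text
clock: 33.35
tcp_pos: [0.5398, 0.0387, 0.0736]
orientation: [0.534, -0.462, 0.539, 0.459]
wrist_force: [-3.5, -10.8, 6.8]
finger_gap: 0.0366
```

```bash
python3 - <<'E'
from h import *
from workcell import *
d=viewer.read_camera("wrist");s=viewer.read_camera("scene")
st=get_state(); show(st); held(st,293)
crop(d["frame"],130,200,380,380,3,"pics/w19.png")
E
```

```text
t 33.45 tcp [0.5398 0.0387 0.0736] F [-3.5 -9.4  6.5] gap 0.0362 q [-0.07  0.33 -0.27  0.97 -0.01 -1.49]
[[-0.003, -0.988, 0.152], [-0.008, 0.152, 0.988], [-1.0, 0.002, -0.008]]
tcp seat [  1.2 -92.    3.6]
0.1 tool x,z [-45.8  12. ] theta -0.005
0.2 tool x,z [-45.4  12.3] theta -0.008
```

View pics/w19.png

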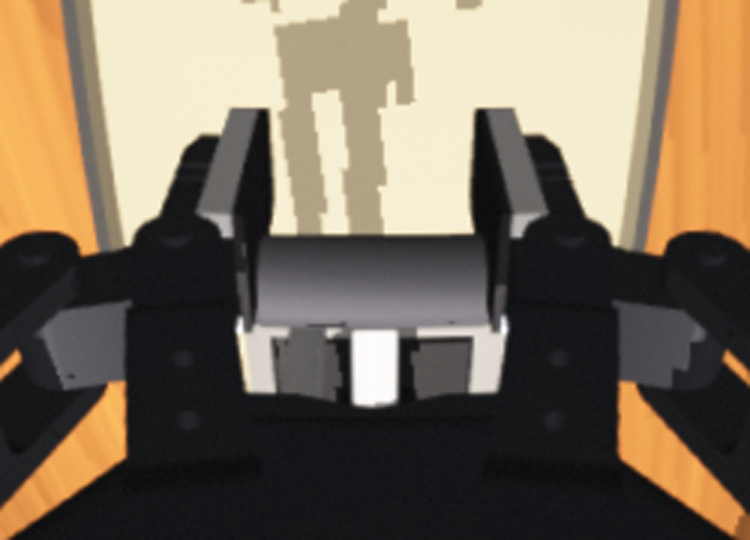

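Emit:
send_rows --pt "-0.5 0 0 0 0 0" --pt "-1 0 0 0 0 0" --pt "-1.5 0 0 0 0 0" --pt "-2 0 0 0 0 0" --pt "-2.5 0 0 0 0 0" --pt "-3 0 0 0 0 0" --pt "-3.5 0 0 0 0 0" --pt "-4 0 0 0 0 0" --pt "-4 0 0 0 0 0" --pt "-4 0 0 0 0 0"

```text
clock: 34.7
tcp_pos: [0.5396, 0.0387, 0.0762]
orientation: [0.534, -0.461, 0.539, 0.459]
wrist_force: [1.5, -9.0, -1.5]
finger_gap: 0.0357
```

```bash
python3 - <<'E'
from h import *
from workcell import *
st=get_state(); show(st); held(st,293)
E
```

```text
t 34.7 tcp [0.5396 0.0387 0.0762] F [ 1.5 -9.  -1.5] gap 0.0357 q [-0.07  0.33 -0.27  0.98 -0.01 -1.49]
[[-0.004, -0.988, 0.152], [-0.007, 0.152, 0.988], [-1.0, 0.003, -0.008]]
tcp seat [  1.  -92.    6.2]
0.11 tool x,z [-45.8  12. ] theta 0.014
0.2 tool x,z [-45.4  12.3] theta 0.011
```

The force fell from +6.5 to −1.5 N and the angle is about 0.013 rad, so the hook has caught the bar. I'll release and rise.

Emit:
send_rows --pt "0 0 0 0 0 0" --pt "0 0 0 0 0 0" --pt "0 0 0 0 0 0" --pt "0 0 0 0 0 0" --pt "0 0 0 0 0 0" --pt "-5 0 0 0 0 0" --pt "-15 0 0 0 0 0" --pt "-30 0 0 0 0 0" --pt "-50 0 0 0 0 0" --pt "-70 0 0 0 0 0" --claw 65

```text
clock: 35.95
tcp_pos: [0.542, 0.0432, 0.1494]
orientation: [0.536, -0.462, 0.536, 0.461]
wrist_force: [0.6, 0.1, -0.6]
finger_gap: 0.0649
```

Emit:
send_rows --pt "-20 0 -5 0 0 0" --pt "-45 0 -15 0 0 0" --pt "-65 0 -30 0 0 0" --pt "-80 0 -45 0 0 0" --pt "-90 0 -60 0 0 0" --pt "-95 0 -70 0 0 0" --pt "-95 0 -70 0 0 0" --pt "-95 0 -70 0 0 0" --pt "-95 0 -70 0 0 0" --pt "-95 0 -70 0 0 0"

```text
clock: 37.2
tcp_pos: [0.5311, -0.0256, 0.2422]
orientation: [0.536, -0.461, 0.536, 0.462]
wrist_force: [0.2, 0.7, 0.5]
finger_gap: 0.0652
```

```bash
python3 - <<'E'
from h import *
from workcell import *
d=viewer.read_camera("wrist");s=viewer.read_camera("scene");t=viewer.read_camera("top")
st=get_state(); show(st)
cv2.imwrite("pics/w20.png",d["frame"]);crop(s["frame"],215,110,325,220,5,"pics/s20.png");crop(t["frame"],170,150,400,260,3,"pics/t20.png")
o=np.array([.5524,.1299]); Rz=R.from_euler('z',-.151)
for sh in(.018,.021,.025,.028):
  P=lambda x,y,z:np.round(proj(d,Rz.apply([x,y,0])+[*o,.07+z],True),1)
  print(sh,[P(sh-.024+e,-.08,.0525) for e in(-.02,0,.02)],"pin",P(sh-.024,.06,.05))
E
```

```text
t 37.35 tcp [ 0.5312 -0.0257  0.2425] F [ 1.  -0.3  0.5] gap 0.0651 q [-0.2   0.22  0.01  1.36 -0.   -1.62]
[[-0.0, -0.989, 0.148], [0.0, 0.148, 0.989], [-1.0, 0.0, -0.0]]
0.018 [array([278.7, 247.6]), array([260.4, 247.7]), array([241.9, 247.6])] pin [258.8 336.4]
0.021 [array([276. , 247.6]), array([257.6, 247.7]), array([239.2, 247.6])] pin [256.5 336.4]
0.025 [array([272.3, 247.6]), array([253.9, 247.7]), array([235.5, 247.6])] pin [253.5 336.4]
0.028 [array([269.6, 247.7]), array([251.2, 247.7]), array([232.8, 247.6])] pin [251.3 336.4]
```

View pics/w20.png

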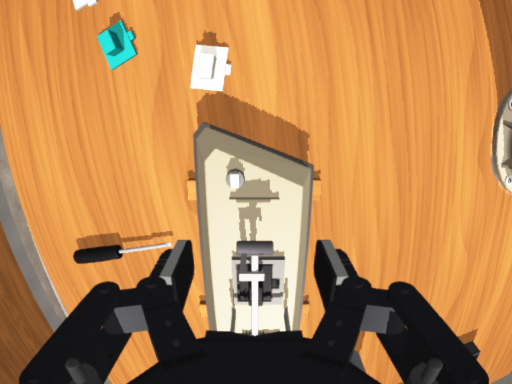

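View pics/s20.png

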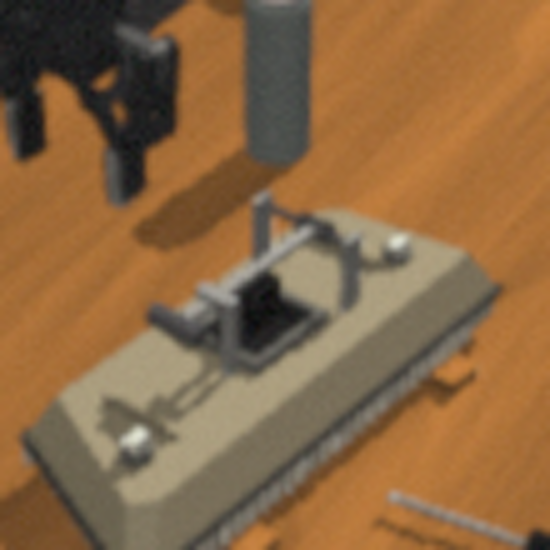

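View pics/t20.png

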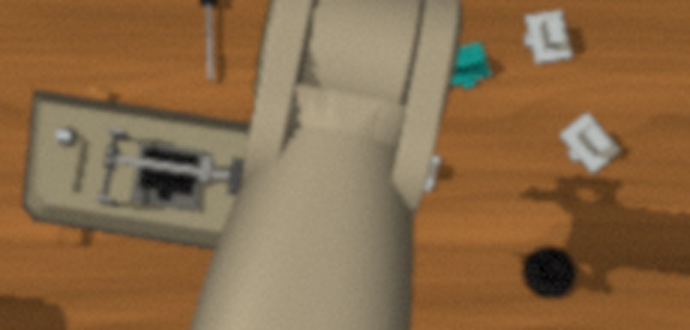

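The bar is caught: the handle at (254.5,247) with ends 236–273 gives a shift of about 24.5 mm, level under the hook arm. The cap lies in its pocket and the gripper is clear, so I'm handing in.

```bash
python3 -c "
from workcell import job
print(job.hand_in())"
```

```text
the job is handed in; nothing more can be done
None
```

The lamp is closed up and the job was handed in at about 37.4 s. The cap is in the pocket with its tab in the notch, and the bar is caught under the hook.

**How it went**
- **Cap:** it went into the pocket on the first try. I pressed and worked it about before letting go, and the 6.7 N reading came at floor height.
- **Bar, first pinch:** this failed. It was too shallow and only knocked the handle toward the open side. I regripped deeper.
- **Bar, swing down:** during the swing the handle slipped about 12 mm sideways and 17 mm up the fingers, which is more than the stated 14 mm creep. I allowed for this by lowering further, to about −0.09 rad by my estimate, at a shift of about 2 mm. I then slid the bar under the lip with only about 2 N of side force.

**Last checks**
- **Hook catch:** as the bar rose, the vertical force went from +6.5 N to about −1.5 N at an angle of about 0.013 rad. After release the camera put the shift at about 24.5 mm, with the bar level under the hook arm.
- **Cap:** it still looked seated under the bar in the last pictures. I did not re-measure its pose after the bar was hooked.
- **Robot and bystanders:** the gripper was open and clear of everything. The round cap, screwdriver and spray can showed no sign of having moved in the pictures. I did not measure their positions again.

The bar angles come from one camera view combined with the known arc, so they are good to about ±0.03 rad.

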